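Pack the tea tins under the cantilever tray

TASK

Swing the organiser box's cantilever tray up and over to its open stop, and pack the two small tea tins standing out on the counter into the round steel tin underneath, beside the small tin already in there, so that all three stand flat on its floor side by side. Put the tins down gently; then swing the tray back and lower it gently, without letting it fall, until it is fully closed, let go of it, and leave everything else on the counter where it is.

Things in the scene. Friction and masses are not known exactly. Their poses are not given: they have to be found in the camera images.
- caddy: fixed wooden organiser box, 172 x 172 mm, walls 6 mm thick, 80 mm high, inside floor 8 mm above the counter. Origin: centre of its underside; x to its back (where the tray swings), y along the hinges, z up. On its floor stands a fixed round steel tin, open on top: inside 136 mm, wall 3 mm, 30 mm high, its centre up to 8 mm off the box's centre along x and y, not measured: feel or look for it
- tray_link (a joint): angle q of the tray's 125 mm parallel swing links: 0 closed, 2.09 rad open (stops). Closed they lean 70 deg from vertical to the box's -x, open 50 deg to +x. The tray stays level: from closed it shifts 125 mm x (sin(q-70deg)+sin 70deg) along the box's x and 125 mm x (cos(q-70deg)-cos 70deg) up. About 0.4 kg; it falls to either stop by its weight and stays there
- handle (a point): middle of the tray's steel handle bar: 96 mm long along the box's y, 14 mm wide (x), 12 mm high, on end posts. The tray (170 x 170 mm, walls 30 mm high) has its wall tops 25 mm and its inside floor 51 mm below this point, its centre 40 mm to the box's +x. Closed, its underside is 82 mm above the counter: 6 mm over the tops of well packed tins. Axes as the box's
- tin_a_mid (a point): small round steel tea tin with a round wooden knob on top: body 62 mm across and 44 mm high (4 mm chamfer below), knob 18 mm across and 24 mm high, 68 mm in all, about 160 g; the point is on its axis half-way up (34 mm above its underside), z up its axis. Starts on the counter beside the box
- tin_b_mid (a point): small round steel tea tin with a round wooden knob on top: body 62 mm across and 44 mm high (4 mm chamfer below), knob 18 mm across and 24 mm high, 68 mm in all, about 160 g; the point is on its axis half-way up (34 mm above its underside), z up its axis. Starts on the counter beside the box
- tin_c_mid (a point): small round steel tea tin with a round wooden knob on top: body 62 mm across and 44 mm high (4 mm chamfer below), knob 18 mm across and 24 mm high, 68 mm in all, about 160 g; the point is on its axis half-way up (34 mm above its underside), z up its axis. Starts loose in the round tin under the tray, often near its middle, where it bars the others; three just fit in side by side
- canister_mid (a point): bystander: a larger canister of the same make, 90 mm across and 99 mm high with its knob; the point is on its axis half-way up. Not to be packed
- mug: bystander: white mug, 76 mm across, 85 mm high; origin at the centre of its underside
- pitcher: bystander: steel milk jug, 84 mm across, 125 mm high; origin at the centre of its underside
- bottle_green: bystander: green glass bottle, 64 mm across, 200 mm high; origin at the centre of its underside
- bottle_amber: bystander: amber glass bottle, 60 mm across, 180 mm high; origin at the centre of its underside
- tamper: bystander: steel coffee tamper, 58 mm across, 90 mm high; origin at the centre of its underside
- napkins: bystander: block of paper napkins, 120 x 120 x 50 mm; origin at the centre of its underside
Not all that is in view belongs to the job. Leave any pink or purple look-alike of the part that bears tin_b_mid alone.

How it is judged:
On the way, in this order (a step that is already met when the one before it is completed fails the run):
1. the tray is swung up and over to its open stop (value of joint tray_link above 1.9 rad), for 0.2 s.
2. with the tray open, all three small tins stand upright on the floor inside the round tin (horizontal distance between each of tin_a_mid, tin_b_mid, tin_c_mid and caddy below 0.055 m and z of each of tin_a_mid, tin_b_mid, tin_c_mid in the frame of caddy below 0.046 m and angle between each of tin_a_mid, tin_b_mid, tin_c_mid's own z axis and vertical below 0.08 rad and value of joint tray_link above 1.5 rad), for 0.2 s.
At the end, for the whole second after the job is handed in: The tray is fully closed (its joint below 0.06 rad), and under it all three small tins stand upright (within 0.08 rad) on the floor inside the round tin (their middles less than 46 mm above the counter, 42 mm if they stand right, and within 55 mm of the box's centre sideways), at rest (value of joint tray_link below 0.06 rad and horizontal distance between each of tin_a_mid, tin_b_mid, tin_c_mid and caddy below 0.055 m and z of each of tin_a_mid, tin_b_mid, tin_c_mid in the frame of caddy below 0.046 m and angle between each of tin_a_mid, tin_b_mid, tin_c_mid's own z axis and vertical below 0.08 rad and linear speed of each of tin_a, tin_b, tin_c below 0.02 m/s); the robot touches nothing.
It fails at once if the tray falls shut (its links turn towards closed faster than 4 rad/s) (velocity of joint tray_link below -4 rad/s).
It fails at once if a tin is dropped into the box (moves faster than 0.8 m/s there) ((horizontal distance between tin_a_mid and caddy below 0.07 m and z of tin_a_mid in the frame of caddy below 0.09 m and linear speed of tin_a above 0.8 m/s) or (horizontal distance between tin_b_mid and caddy below 0.07 m and z of tin_b_mid in the frame of caddy below 0.09 m and linear speed of tin_b above 0.8 m/s) or (horizontal distance between tin_c_mid and caddy below 0.07 m and z of tin_c_mid in the frame of caddy below 0.09 m and linear speed of tin_c above 0.8 m/s)).
It fails at once if a bystander is moved more than 40 mm or tipped (distance of any of canister_mid, mug, pitcher, bottle_green, bottle_amber, tamper, napkins from where it was at the start of the episode above 0.04 m or angle between any of canister_mid, mug, pitcher, bottle_green, bottle_amber, tamper, napkins's own z axis and vertical above 0.4 rad).
It also fails if it takes over 72 s, if anything falls off the work surface, if the arm or the gripper's body presses on something with over 40 N, if the wrist force passes 120 N, or if a joint passes its speed limit or range.

ROBOT

A 7-joint arm with a two-finger parallel gripper is mounted at the origin on the work surface. World frame = base frame: x ahead of the robot, y to its left, z up, the work surface at z = 0. Lengths are in m, angles in rad, forces in N, time in s.
With the tool pointing down it reaches from about 0.4 to 0.85 m from the base axis. Payload 4.5 kg.
Tool frame: the origin (TCP) lies at the very end of the fingers, on their centre line; the grasp point (between the pads) lies 19 mm behind it; z points along the fingers, x is the direction in which the jaws open and shut, and the axes are right-handed (so a half turn about z gives the same grasp; the last joint's range is limited). The gripper opens to 88 mm and grips with 3 to 60 N. Pads are 18 mm wide; open, the fingers measure 123 mm over their backs; the gripper's body (75 mm by 187 mm) begins 45 mm behind the grasp point.
Start: joints at [-1.119, 0.689, -0.195, 1.565, 0.157, 0.902, -0.215], TCP at [0.254, 0.571, 0.239] pointing down, gripper open.
Joint ranges: [-3.01, 3.01], [-0.46, 2.08], [-1.47, 1.51], [0.13, 2.56], [-1, 4.14], [0.04, 2.09], [-2.66, 2.66]. Speed limits (rad/s): [2.57, 2.57, 3.14, 3.14, 3.14, 3.14, 3.14].

INTERFACE

Orientations are given as a unit quaternion [x, y, z, w].
In Python, from plant import * gives the robot as it stands.
- The arm moves only by the tool apply_moves, never from a script. Its argument "series" is a list of rows, each an object of numbers: "x", "y", "z": the shift along the tool's x, y, z in units of 80 cm (1.0 is 80 cm); "wx", "wy", "wz": the turn, a rotation vector about the tool's x, y, z in units of pi rad (1.0 is pi rad); "fingers": the opening, from -1 (shut) to 1 (fully open), so that 0 is half open. In form: [{"x": .., "y": .., "z": .., "wx": .., "wy": .., "wz": .., "fingers": ..}, ...]. A call has 1 to 8 rows; each row shifts and turns the pose as measured when the row begins, along the tool's axes as they then stand; what a row does not reach is not made up. A row lasts 1/8 s, in which the tool goes at most 62.5 mm and 10.7 degrees, less where a joint would pass 70% of its speed; a pose out of reach is approached as far as the arm can. A call with a number of a shift or a turn outside -1 to 1 is refused whole. A call with a gripper value outside its range is refused whole. The fingers move at their own pace and stop on an object; "force" is the grip in N (left out, the last holds). Time passes only in rows, so rows that do not move let the fingers close. It gives the time, the measured TCP pose, the force and the opening at its end, in the units of the state.
- get_state(): the state, without advancing time (a new reading comes with each control period).
- snapshot(name): name is "side" or "top" or "wrist"; returns (picture, depth): 420x560x3 uint8, red, green, blue; 420x560 float32, m along the optical axis (not along the pixel's ray), 0 where there is no reading.
- camera_model(name): a dict with "camera_matrix" (3x3 intrinsics, pixels), "world_from_camera" (4x4, takes a point from camera to world coordinates). Camera axes: x right, y up, looking along -z (the intrinsics and any distortion apply to the point x, -y, -z); pixel columns grow to the right and rows downward; lengths in m; the calibration is good to about 2 mm. A picture is of the moment at which its call begins: read the wrist's pose just before it. camera_model takes no time and is no camera call; for the wrist camera it gives the pose at the moment of the call.
- finish_job(): hands the job in, once; it reports no verdict.
The state is a dict: "clock": time; "q": joint angles; "qd": joint speeds; "joint_torque": joint torques, N m; "tool_pos": TCP position; "eef_rot": TCP orientation; "contact_force": force on the tool from outside, world axes, zero at the start; "moment": the same for the moment, N m; "opening": opening from 0.0 (shut) to 1.0 (fully open).
Only numpy, scipy, OpenCV 4.12 (cv2) and the standard library are available. Lean on these libraries where they do the work, as an engineer would, in place of code of your own. Each camera call takes 0.05 s, during which the arm holds its last target. There are 200 camera calls.

## Working session

There is one attempt and no reset: what is moved stays moved. The work goes in short steps, Python scripts to look and compute and a tool call to move; the robot and the scene stay as the last step left them, time stands still between calls to the robot, and variables do not carry over. Pictures are saved under pics/ and viewed, about 8 in all and at most 12, crops included, and the job is handed in when it is done.

Besides the shell and the picture viewer there is one more tool, called after "Call:" as a command line: name --argument value ..., lists and objects as JSON in quotes. apply_moves: Moves the arm, as the interface text tells. Its arguments: {"type":"object","properties":{"series":{"type":"array","items":{"type":"object","properties":{"x":{"type":"number"},"y":{"type":"number"},"z":{"type":"number"},"wx":{"type":"number"},"wy":{"type":"number"},"wz":{"type":"number"},"fingers":{"type":"number"}}}},"force":{"type":"number"}},"required":["series"]}

```bash
mkdir -p pics; cat > h.py <<'E'
from plant import *
import numpy as np, cv2
from scipy.spatial.transform import Rotation as R
def shot(n,f):
    p,d=snapshot(n); cv2.imwrite(f'pics/{f}.png',p[:,:,::-1]); np.savez(f'pics/{f}.npz',p=p,d=d,K=camera_model(n)["camera_matrix"],T=camera_model(n)["world_from_camera"]); return p,d
def cloud(f):
    a=np.load(f'pics/{f}.npz'); d=a['d'];K=a['K'];v,u=np.mgrid[0:d.shape[0],0:d.shape[1]]
    c=np.stack([(u-K[0,2])/K[0,0]*d,-(v-K[1,2])/K[1,1]*d,-d,np.ones_like(d)],-1)
    w=(c@a['T'].T)[...,:3]; w[d==0]=np.nan; return w
E
python3 - <<'E'
from h import *
s=get_state(); print(s['clock'],s['tool_pos'],s['eef_rot'],s['opening'])
a,_=shot('top','t0'); b,_=shot('side','s0')
for n in('top','side'):
    print(camera_model(n))
E
```

```text
0.0 [0.25337216 0.57064323 0.23790859] [ 8.38352996e-01  5.45126974e-01 -7.29540913e-04  5.52072667e-04] 0.9962397832944687
{'camera_matrix': array([[512.92499582,   0.        , 283.19960307],
       [  0.        , 512.92499582, 208.39170386],
       [  0.        ,   0.        ,   1.        ]]), 'world_from_camera': array([[-0.01376418,  0.99303782, -0.11698902,  0.41247674],
       [-0.99987058, -0.01269462,  0.00988262,  0.00917267],
       [ 0.00832868,  0.1171099 ,  0.99308404,  1.51067303],
       [ 0.        ,  0.        ,  0.        ,  1.        ]])}
{'camera_matrix': array([[460.07139215,   0.        , 276.07068804],
       [  0.        , 460.07139215, 212.72469598],
       [  0.        ,   0.        ,   1.        ]]), 'world_from_camera': array([[ 0.95903556,  0.1955317 , -0.2049833 ,  0.2845613 ],
       [-0.283264  ,  0.65294234, -0.70244416, -0.91318835],
       [-0.00350782,  0.73173332,  0.68158201,  0.98276971],
       [ 0.        ,  0.        ,  0.        ,  1.        ]])}
```

View pics/t0.png

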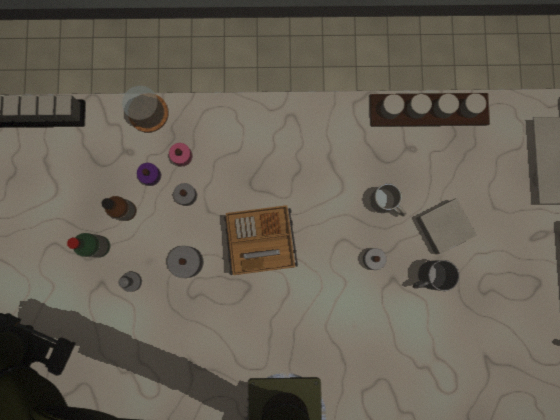

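View pics/s0.png

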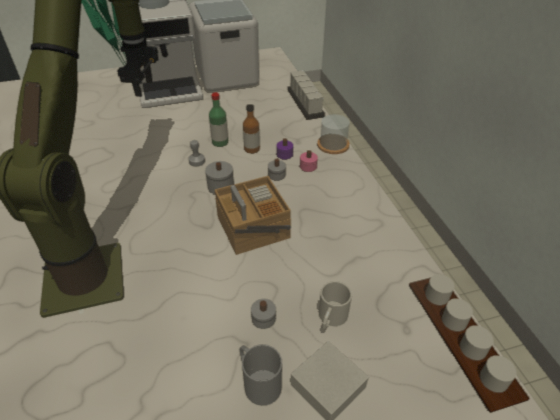

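The top view shows the box at about (260,240) with its handle at (260,255) on the robot's side, so the box's +x points away from the robot. The grey tins are at (184,194) and (375,259). The pink and purple look-alikes are at (180,154) and (148,174), and the canister is at (184,261).

```bash
python3 - <<'E'
from h import *
w=cloud('t0')
def box(u0,u1,v0,v1,zmin,zmax):
    r=w[v0:v1,u0:u1].reshape(-1,3); r=r[(r[:,2]>zmin)&(r[:,2]<zmax)]
    return r
r=box(215,305,200,285,0.05,0.2); print('box z pct',np.percentile(r[:,2],[5,20,50,80,95,99,100]),r.min(0),r.max(0))
for a in(0.125,0.13,.135):
    h=box(215,305,200,285,a,0.2); print(a,len(h),h.mean(0) if len(h) else 0)
    if len(h)>5: print(cv2.minAreaRect((h[:,:2]*1000).astype(np.float32)))
t=box(215,305,200,285,0.095,0.2); print('tray rect',cv2.minAreaRect((t[:,:2]*1000).astype(np.float32)))
for n,(u,v) in dict(a=(184,194),b=(375,259),can=(184,261),amber=(118,207),mug=(386,198),pit=(440,275),pink=(180,154)).items():
    r=box(u-22,u+22,v-22,v+22,0.03,0.3); k=r[r[:,2]>r[:,2].max()-.01]
    c=r[(r[:,2]>.036)&(r[:,2]<.05)]
    print(n,r[:,2].max(),'top',k.mean(0),'body mid',(c.min(0)+c.max(0))[:2]/2 if len(c) else 0, (c.max(0)-c.min(0))[:2] if len(c) else 0)
E
```

```text
box z pct [0.08120082 0.08464701 0.08878347 0.10044343 0.11759522 0.14485182
 0.15235548] [ 0.39983725 -0.04064999  0.05162316] [0.58701175 0.16290664 0.15235548]
0.125 193 [0.45299141 0.05496636 0.14262557]
((453.2585144042969, 54.905189514160156), (14.0956392288208, 94.79084777832031), 6.687926292419434)
0.13 193 [0.45299141 0.05496636 0.14262557]
((453.2585144042969, 54.905189514160156), (14.0956392288208, 94.79084777832031), 6.687926292419434)
0.135 191 [0.45305173 0.05502018 0.1427168 ]
((453.2585144042969, 54.905189514160156), (14.0956392288208, 94.79084777832031), 6.687926292419434)
tray rect ((492.996337890625, 59.3691520690918), (170.0380401611328, 186.39776611328125), 6.517895698547363)
a 0.07568543054255561 top [0.63170524 0.27893725 0.06966099] body mid [0.63253856 0.27904276] [0.06173742 0.05978931]
b 0.07296972980557181 top [ 0.43740134 -0.26505821  0.06966804] body mid [ 0.43824166 -0.26550559] [0.06006218 0.06241937]
can 0.10539733257689532 top [0.43718318 0.27390856 0.10089281] body mid [0.43413716 0.24728921] [0.08210794 0.03500017]
amber 0.18843659977294602 top [0.58839168 0.45562622 0.18121871] body mid [0.58810321 0.44530036] [0.05565057 0.03767839]
mug 0.09234931957171688 top [ 0.6112554  -0.29928793  0.08621823] body mid [ 0.60325418 -0.30586425] [0.08340619 0.08651466]
pit 0.1166144242760554 top [ 0.39096066 -0.44112064  0.11059269] body mid [ 0.40184566 -0.43703833] [0.09916104 0.08302813]
pink 0.07442639910322302 top [0.75145765 0.29473225 0.068538  ] body mid [0.73496021 0.31065426] [0.09495831 0.09393201]
```

```bash
cat >> h.py <<'E'
C=np.array([.4927,.0596]); TH=np.radians(6.6); BX=np.array([np.cos(TH),np.sin(TH)]); BY=np.array([-BX[1],BX[0]])
def down(h):
    x=np.array([np.cos(h),np.sin(h),0]); z=np.array([0,0,-1.]); return R.from_matrix(np.stack([x,np.cross(z,x),z],1))
def rows(wps,step=.06,rot=10.):
    """wps: (pos, heading deg, [n rows]); prints tool-frame rows from the present pose"""
    s=get_state(); p=np.array(s['tool_pos']); q=R.from_quat(s['eef_rot']); print('t',round(s['clock'],2),'p',p.round(4),'F',np.round(s['contact_force'],1),'op',round(s['opening'],3))
    for w in wps:
        t=np.array(w[0]); Q=down(np.radians(w[1])); rv=(q.inv()*Q).as_rotvec()
        n=w[2] if len(w)>2 else max(1,int(np.ceil(max(np.linalg.norm(t-p)/step,np.degrees(np.linalg.norm(rv))/rot))))
        p0,q0=p,q
        for i in range(1,n+1):
            pn=p0+(t-p0)*i/n; qn=q0*R.from_rotvec(rv*i/n)
            d=q.inv().apply(pn-p)/.8; r=(q.inv()*qn).as_rotvec()/np.pi; p,q=pn,qn
            print('{'+','.join(f'"{k}":{v:.3f}' for k,v in zip(['x','y','z','wx','wy','wz'],[*d,*r]) if abs(v)>=.0005)+'}',end=',')
        print('  #',t.round(3),w[1])
E
python3 - <<'E'
from h import *
rows([((.453,.055,.23),6.6)])
E
```

```text
t 0.1 p [0.2534 0.5707 0.238 ] F [ 0.6 -0.2 -0. ] op 0.999
{"x":-0.049,"y":0.049,"z":0.001,"wz":0.033},{"x":-0.043,"y":0.054,"z":0.001,"wz":0.033},{"x":-0.038,"y":0.058,"z":0.001,"wz":0.033},{"x":-0.031,"y":0.062,"z":0.001,"wz":0.033},{"x":-0.025,"y":0.064,"z":0.001,"wz":0.033},{"x":-0.018,"y":0.067,"z":0.001,"wz":0.033},{"x":-0.011,"y":0.068,"z":0.001,"wz":0.033},{"x":-0.004,"y":0.069,"z":0.001,"wz":0.033},{"x":0.003,"y":0.069,"z":0.001,"wz":0.033},{"x":0.010,"y":0.068,"z":0.001,"wz":0.033},  # [0.453 0.055 0.23 ] 6.6
```

Call:
apply_moves --series '[{"x": -0.049, "y": 0.049, "z": 0.001, "wz": 0.033}, {"x": -0.043, "y": 0.054, "z": 0.001, "wz": 0.033}, {"x": -0.038, "y": 0.058, "z": 0.001, "wz": 0.033}, {"x": -0.031, "y": 0.062, "z": 0.001, "wz": 0.033}, {"x": -0.025, "y": 0.064, "z": 0.001, "wz": 0.033}, {"x": -0.018, "y": 0.067, "z": 0.001, "wz": 0.033}, {"x": -0.011, "y": 0.068, "z": 0.001, "wz": 0.033}, {"x": -0.004, "y": 0.069, "z": 0.001, "wz": 0.033}]' --force 20

```text
schema error: expected keys x, y, z, wx, wy, wz, fingers
```

```bash
python3 - <<'E'
from h import *
rows([((.453,.055,.20),6.6)])
E
```

```text
t 0.1 p [0.2534 0.5707 0.238 ] F [ 0.6 -0.2 -0. ] op 0.999
{"x":-0.049,"y":0.049,"z":0.005,"wz":0.033},{"x":-0.043,"y":0.054,"z":0.005,"wz":0.033},{"x":-0.038,"y":0.058,"z":0.005,"wz":0.033},{"x":-0.031,"y":0.062,"z":0.005,"wz":0.033},{"x":-0.025,"y":0.064,"z":0.005,"wz":0.033},{"x":-0.018,"y":0.067,"z":0.005,"wz":0.033},{"x":-0.011,"y":0.068,"z":0.005,"wz":0.033},{"x":-0.004,"y":0.069,"z":0.005,"wz":0.033},{"x":0.003,"y":0.069,"z":0.005,"wz":0.033},{"x":0.010,"y":0.068,"z":0.005,"wz":0.033},  # [0.453 0.055 0.2  ] 6.6
```

Call:
apply_moves --series '[{"x": -0.049, "y": 0.049, "z": 0.001, "wx": 0, "wy": 0, "wz": 0.033, "fingers": 1}, {"x": -0.043, "y": 0.054, "z": 0.001, "wx": 0, "wy": 0, "wz": 0.033, "fingers": 1}, {"x": -0.038, "y": 0.058, "z": 0.001, "wx": 0, "wy": 0, "wz": 0.033, "fingers": 1}, {"x": -0.031, "y": 0.062, "z": 0.001, "wx": 0, "wy": 0, "wz": 0.033, "fingers": 1}, {"x": -0.025, "y": 0.064, "z": 0.001, "wx": 0, "wy": 0, "wz": 0.033, "fingers": 1}, {"x": -0.018, "y": 0.067, "z": 0.001, "wx": 0, "wy": 0, "wz": 0.033, "fingers": 1}, {"x": -0.011, "y": 0.068, "z": 0.001, "wx": 0, "wy": 0, "wz": 0.033, "fingers": 1}, {"x": -0.004, "y": 0.069, "z": 0.001, "wx": 0, "wy": 0, "wz": 0.033, "fingers": 1}]' --force 20

```text
clock: 1.1
tool_pos: [0.4116, 0.1488, 0.2288]
eef_rot: [0.988, 0.152, -0.001, -0.0]
contact_force: [1.0, 0.0, 0.3]
opening: 1.0
```

```bash
python3 - <<'E'
from h import *
rows([((.453,.055,.20),6.6)])
E
```

```text
t 1.1 p [0.4116 0.1488 0.2288] F [1.  0.  0.3] op 1.0
{"x":0.007,"y":0.064,"z":0.018,"wz":0.030},{"x":0.013,"y":0.063,"z":0.018,"wz":0.030},  # [0.453 0.055 0.2  ] 6.6
```

Call:
apply_moves --series '[{"x": 0.007, "y": 0.064, "z": 0.018, "wx": 0, "wy": 0, "wz": 0.03, "fingers": -0.1}, {"x": 0.013, "y": 0.063, "z": 0.018, "wx": 0, "wy": 0, "wz": 0.03, "fingers": -0.1}, {"x": 0, "y": 0, "z": 0, "wx": 0, "wy": 0, "wz": 0, "fingers": -0.1}]'

```text
clock: 1.48
tool_pos: [0.4549, 0.0468, 0.199]
eef_rot: [0.999, 0.051, -0.001, 0.001]
contact_force: [-1.0, 0.8, -0.7]
opening: 0.68
```

```bash
python3 - <<'E'
from h import *
rows([((.453,.055,.118),6.6,4)])
shot('wrist','w0'); w=cloud('w0'); r=w.reshape(-1,3); r=r[(r[:,2]>.125)&(r[:,2]<.16)]; print(len(r),np.median(r,0),np.nanmax(r,0),np.nanmin(r,0))
print(cv2.minAreaRect((r[:,:2]*1000).astype(np.float32)))
E
```

```text
t 1.48 p [0.4549 0.0468 0.199 ] F [-1.   0.8 -0.7] op 0.68
{"y":-0.003,"z":0.025,"wz":-0.001},{"y":-0.003,"z":0.025,"wz":-0.001},{"y":-0.003,"z":0.025,"wz":-0.001},{"y":-0.003,"z":0.025,"wz":-0.001},  # [0.453 0.055 0.118] 6.6
2586 [0.44991632 0.06555749 0.14277931] [0.46212068 0.10740892 0.14487745] [0.43862025 0.01130897 0.12509889]
((450.1334228515625, 59.09756088256836), (13.77062702178955, 96.36255645751953), 6.387354850769043)
```

View pics/w0.png

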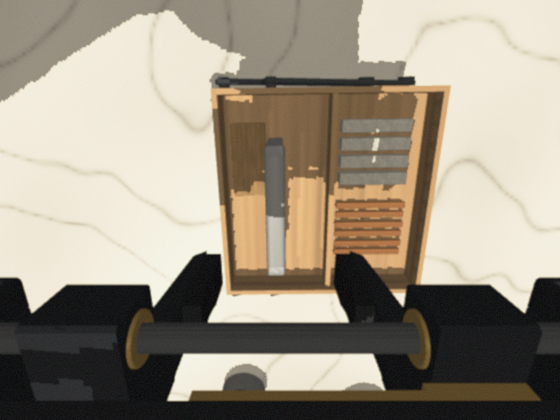

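The wrist view shows the handle bar at columns 266–285, between the jaws. Going down to it and gripping.

Call:
apply_moves --series '[{"x": -0.002, "y": -0.003, "z": 0.025, "wx": 0, "wy": 0, "wz": 0, "fingers": -0.2}, {"x": -0.001, "y": -0.003, "z": 0.025, "wx": 0, "wy": 0, "wz": 0, "fingers": -0.2}, {"x": 0, "y": -0.003, "z": 0.025, "wx": 0, "wy": 0, "wz": 0, "fingers": -0.2}, {"x": 0, "y": -0.002, "z": 0.023, "wx": 0, "wy": 0, "wz": 0, "fingers": -0.2}, {"x": 0, "y": 0, "z": 0.003, "wx": 0, "wy": 0, "wz": 0, "fingers": -0.2}]'

```text
clock: 2.15
tool_pos: [0.4496, 0.068, 0.1178]
eef_rot: [0.998, 0.062, -0.0, -0.003]
contact_force: [-0.8, -0.5, 0.4]
opening: 0.401
```

Call:
apply_moves --series '[{"x": 0, "y": 0, "z": 0, "wx": 0, "wy": 0, "wz": 0, "fingers": -1}, {"x": 0, "y": 0, "z": 0, "wx": 0, "wy": 0, "wz": 0, "fingers": -1}, {"x": 0, "y": 0, "z": 0, "wx": 0, "wy": 0, "wz": 0, "fingers": -1}]' --force 25

```text
clock: 2.52
tool_pos: [0.4506, 0.0699, 0.1193]
eef_rot: [0.998, 0.063, 0.002, -0.004]
contact_force: [1.7, 0.3, -4.4]
opening: 0.154
```

```bash
cat >> h.py <<'E'
def tray(q0,q1,n,h=6.6):
    p=np.array(get_state()['tool_pos']); f=lambda q:np.array([*(BX*.125*np.sin(q-1.2217)),.125*np.cos(q-1.2217)])
    qs=np.linspace(q0,q1,n+1)
    rows([(p+f(b)-f(q0),h,1) for b in qs[1:]])
E
python3 - <<'E'
from h import *
tray(0,2.094,14)
E
```

```text
t 2.52 p [0.4506 0.0699 0.1193] F [ 1.7  0.3 -4.4] op 0.154
{"x":0.010,"z":-0.021,"wx":-0.003,"wy":-0.001,"wz":0.003},  # [0.458 0.071 0.136] 6.6
{"x":0.013,"z":-0.020},  # [0.468 0.072 0.152] 6.6
{"x":0.015,"z":-0.018},  # [0.481 0.073 0.166] 6.6
{"x":0.018,"z":-0.015},  # [0.495 0.075 0.178] 6.6
{"x":0.020,"z":-0.012},  # [0.511 0.077 0.188] 6.6
{"x":0.022,"z":-0.009},  # [0.528 0.079 0.195] 6.6
{"x":0.023,"z":-0.006},  # [0.546 0.081 0.2  ] 6.6
{"x":0.023,"z":-0.002},  # [0.564 0.083 0.202] 6.6
{"x":0.023,"z":0.001},  # [0.583 0.085 0.201] 6.6
{"x":0.023,"z":0.005},  # [0.601 0.087 0.197] 6.6
{"x":0.022,"z":0.008},  # [0.618 0.089 0.191] 6.6
{"x":0.021,"z":0.011},  # [0.635 0.091 0.182] 6.6
{"x":0.019,"z":0.014},  # [0.649 0.093 0.17 ] 6.6
{"x":0.016,"z":0.017},  # [0.662 0.094 0.157] 6.6
```

Call:
apply_moves --series '[{"x": 0.01, "y": 0, "z": -0.021, "wx": 0, "wy": 0, "wz": 0, "fingers": -1}, {"x": 0.013, "y": 0, "z": -0.02, "wx": 0, "wy": 0, "wz": 0, "fingers": -1}, {"x": 0.015, "y": 0, "z": -0.018, "wx": 0, "wy": 0, "wz": 0, "fingers": -1}, {"x": 0.018, "y": 0, "z": -0.015, "wx": 0, "wy": 0, "wz": 0, "fingers": -1}]'

```text
clock: 3.02
tool_pos: [0.4972, 0.0752, 0.1799]
eef_rot: [0.998, 0.062, 0.003, -0.004]
contact_force: [6.9, 1.2, -15.9]
opening: 0.156
```

```bash
python3 - <<'E'
from h import *
s=get_state();p=np.array(s['tool_pos']);print(R.from_quat(s['eef_rot']).as_matrix().round(3))
dx=(p[:2]-[.4506,.0699])@BX; qx=np.arcsin(dx/.125-np.sin(1.2217))+1.2217; qz=1.2217-np.arccos((p[2]-.1193)/.125+np.cos(1.2217)); print(dx,qx,qz)
tray(qz,2.094,9)
E
```

```text
[[ 0.992  0.124  0.006]
 [ 0.124 -0.992  0.009]
 [ 0.007 -0.009 -1.   ]]
0.046935727986718356 0.6222404081017592 0.6237040076450764
t 3.02 p [0.4972 0.0752 0.1799] F [  6.9   1.2 -15.9] op 0.156
{"x":0.022,"z":-0.012,"wx":-0.003,"wy":-0.002,"wz":0.003},  # [0.515 0.077 0.19 ] 6.6
{"x":0.024,"z":-0.009},  # [0.534 0.079 0.197] 6.6
{"x":0.025,"z":-0.005},  # [0.554 0.082 0.201] 6.6
{"x":0.025,"z":-0.001},  # [0.574 0.084 0.201] 6.6
{"x":0.025,"z":0.003},  # [0.594 0.086 0.199] 6.6
{"x":0.024,"z":0.008},  # [0.613 0.089 0.193] 6.6
{"x":0.023,"z":0.011},  # [0.632 0.091 0.183] 6.6
{"x":0.021,"z":0.015},  # [0.648 0.093 0.171] 6.6
{"x":0.018,"z":0.018},  # [0.662 0.094 0.157] 6.6
```

Both angle estimates agree at 0.62 rad, so I'll continue over the top.

Call:
apply_moves --series '[{"x": 0.022, "y": 0, "z": -0.012, "wx": 0, "wy": 0, "wz": 0, "fingers": -1}, {"x": 0.024, "y": 0, "z": -0.009, "wx": 0, "wy": 0, "wz": 0, "fingers": -1}, {"x": 0.025, "y": 0, "z": -0.005, "wx": 0, "wy": 0, "wz": 0, "fingers": -1}, {"x": 0.025, "y": 0, "z": -0.001, "wx": 0, "wy": 0, "wz": 0, "fingers": -1}, {"x": 0.025, "y": 0, "z": 0.003, "wx": 0, "wy": 0, "wz": 0, "fingers": -1}, {"x": 0.024, "y": 0, "z": 0.008, "wx": 0, "wy": 0, "wz": 0, "fingers": -1}, {"x": 0.023, "y": 0, "z": 0.011, "wx": 0, "wy": 0, "wz": 0, "fingers": -1}]'

```text
clock: 3.9
tool_pos: [0.6296, 0.0905, 0.1844]
eef_rot: [0.998, 0.061, -0.001, -0.004]
contact_force: [-1.0, -0.8, -4.1]
opening: 0.156
```

```bash
python3 - <<'E'
from h import *
s=get_state();p=np.array(s['tool_pos'])
dx=(p[:2]-[.4506,.0699])@BX; q=np.arctan2(dx/.125-np.sin(1.2217),(p[2]-.1193)/.125+np.cos(1.2217))+1.2217;print(q)
tray(q,2.12,3)
E
```

```text
1.7485102233464294
t 3.9 p [0.6296 0.0905 0.1844] F [-1.  -0.8 -4.1] op 0.156
{"x":0.016,"z":0.011,"wx":-0.003,"wz":0.002},  # [0.642 0.092 0.176] 6.6
{"x":0.015,"z":0.013},  # [0.654 0.093 0.166] 6.6
{"x":0.013,"z":0.014},  # [0.664 0.095 0.154] 6.6
```

Call:
apply_moves --series '[{"x": 0.016, "y": 0, "z": 0.011, "wx": 0, "wy": 0, "wz": 0, "fingers": -1}, {"x": 0.015, "y": 0, "z": 0.013, "wx": 0, "wy": 0, "wz": 0, "fingers": -1}, {"x": 0.012, "y": 0, "z": 0.014, "wx": 0, "wy": 0, "wz": 0, "fingers": -1}, {"x": 0, "y": 0, "z": 0, "wx": 0, "wy": 0, "wz": 0, "fingers": -1}, {"x": 0, "y": 0, "z": 0, "wx": 0, "wy": 0, "wz": 0, "fingers": -0.3}, {"x": 0, "y": 0, "z": 0, "wx": 0, "wy": 0, "wz": 0, "fingers": -0.3}]'

```text
clock: 4.65
tool_pos: [0.6621, 0.0941, 0.153]
eef_rot: [0.998, 0.061, -0.005, -0.004]
contact_force: [-0.7, -0.3, -0.3]
opening: 0.337
```

```bash
python3 - <<'E'
from h import *
s=get_state();p=np.array(s['tool_pos'])
rows([(p+[0,0,.09],6.6,2),((.632,.279,.2),6.6,4),((.632,.279,.15),6.6,1)])
E
```

```text
t 4.65 p [0.6621 0.0941 0.153 ] F [-0.7 -0.3 -0.3] op 0.337
{"x":-0.001,"z":-0.056,"wx":-0.001,"wy":0.002,"wz":0.001},{"z":-0.056,"wx":-0.001,"wy":0.002,"wz":0.001},  # [0.662 0.094 0.243] 6.6
{"x":-0.003,"y":-0.058,"z":0.013},{"x":-0.003,"y":-0.058,"z":0.013},{"x":-0.003,"y":-0.058,"z":0.013},{"x":-0.003,"y":-0.058,"z":0.013},  # [0.632 0.279 0.2  ] 6.6
{"z":0.063},  # [0.632 0.279 0.15 ] 6.6
```

Call:
apply_moves --series '[{"x": 0, "y": 0, "z": -0.056, "wx": 0, "wy": 0.002, "wz": 0, "fingers": -0.3}, {"x": 0, "y": 0, "z": -0.056, "wx": 0, "wy": 0.002, "wz": 0, "fingers": -0.3}, {"x": -0.003, "y": -0.058, "z": 0.013, "wx": 0, "wy": 0, "wz": 0, "fingers": -0.3}, {"x": -0.003, "y": -0.058, "z": 0.013, "wx": 0, "wy": 0, "wz": 0, "fingers": -0.3}, {"x": -0.003, "y": -0.058, "z": 0.013, "wx": 0, "wy": 0, "wz": 0, "fingers": -0.3}, {"x": -0.003, "y": -0.053, "z": 0.013, "wx": 0, "wy": 0, "wz": 0, "fingers": -0.3}, {"x": 0, "y": 0, "z": 0, "wx": 0, "wy": 0, "wz": 0, "fingers": -0.3}]'

```text
clock: 5.52
tool_pos: [0.6317, 0.2774, 0.203]
eef_rot: [0.998, 0.059, 0.002, -0.004]
contact_force: [0.7, -1.0, 0.2]
opening: 0.352
```

```bash
python3 - <<'E'
from h import *
rows([((.632,.279,.12),6.6,2)])
p,d=shot('top','t1'); shot('side','s1'); w=cloud('t1')
cr=cv2.convertScaleAbs(p[180:300,190:330,::-1],alpha=2.0,beta=10)
cv2.imwrite('pics/t1c.png',cv2.resize(cr,None,fx=5,fy=5,interpolation=cv2.INTER_CUBIC))
r=w[190:290,210:310].reshape(-1,3); r=r[np.isfinite(r[:,0])]
b=(r[:,:2]-C)@np.stack([BX,BY],1)
inn=(np.abs(b)<.08).all(1)
for lo,hi in((.058,.08),(.045,.058),(.03,.045),(.0,.02)):
    m=inn&(r[:,2]>lo)&(r[:,2]<hi)&(np.abs(b)<.077).all(1); print(lo,m.sum(),r[m].mean(0),np.median(r[m],0))
w=w[150:230,150:215].reshape(-1,3);
E
```

```text
t 5.53 p [0.6317 0.2774 0.203 ] F [ 0.7 -1.   0.2] op 0.352
{"y":-0.001,"z":0.052,"wx":-0.001,"wy":-0.001,"wz":0.001},{"y":-0.001,"z":0.052,"wx":-0.001,"wy":-0.001,"wz":0.001},  # [0.632 0.279 0.12 ] 6.6
0.058 49 [0.49076412 0.06600343 0.06743788] [0.49071701 0.06651093 0.07016861]
0.045 323 [0.4898256  0.06442467 0.0528833 ] [0.48936317 0.06451368 0.05313643]
0.03 175 [0.49110208 0.06520635 0.03823564] [0.49183485 0.06571923 0.03834507]
0.0 2171 [0.49202792 0.05755283 0.00881637] [0.49085709 0.05394318 0.00878315]
```

View pics/t1c.png

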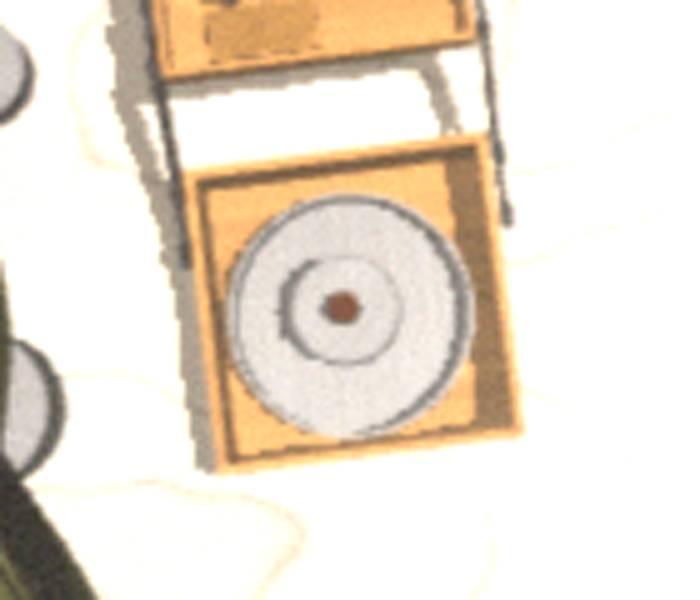

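The crop shows the tray open, tin C's knob near the centre of the round tin at crop (342,308), and the rim circle centred at about (351,316). C has to go to the wall first, so I'll go there and look closely from above.

```bash
cat >> h.py <<'E'
from scipy.optimize import least_squares
def rim(f,c0=C,zr=(.032,.044)):
    r=cloud(f).reshape(-1,3); r=r[np.isfinite(r[:,0])]; r=r[(r[:,2]>zr[0])&(r[:,2]<zr[1])]
    d=np.hypot(*(r[:,:2]-c0).T); r=r[(d>.055)&(d<.083)]
    b=(r[:,:2]-C)@np.stack([BX,BY],1); r=r[(np.abs(b)<.0785).all(1)]
    s=least_squares(lambda v:np.hypot(r[:,0]-v[0],r[:,1]-v[1])-v[2],[*c0,.07],loss='soft_l1',f_scale=.001)
    return s.x,len(r)
E
python3 - <<'E'
from h import *
for f in('t1','s1'):
    print(f,rim(f),rim(f,zr=(.036,.042)))
rows([((.50,.066,.20),36.6,5)])
E
```

```text
t1 (array([0.48815257, 0.06228339, 0.06913569]), 158) (array([0.48823366, 0.06219696, 0.06912728]), 114)
s1 (array([0.49092918, 0.06183587, 0.06915998]), 139) (array([0.49087701, 0.061637  , 0.06919748]), 77)
t 5.62 p [0.6342 0.2716 0.2041] F [ 0.8 -0.6 -0.1] op 0.347
{"x":-0.039,"y":0.047,"z":0.001,"wz":-0.034},{"x":-0.044,"y":0.043,"z":0.001,"wz":-0.034},{"x":-0.048,"y":0.038,"z":0.001,"wz":-0.034},{"x":-0.052,"y":0.033,"z":0.001,"wz":-0.034},{"x":-0.055,"y":0.027,"z":0.001,"wz":-0.034},  # [0.5   0.066 0.2  ] 36.6
```

```bash
python3 - <<'E'
from h import *
rows([((.490,.0655,.16),6.6,5),((.490,.0655,.056),6.6,3)])
for f in('t1','s1'):
    r=cloud(f).reshape(-1,3); r=r[np.isfinite(r[:,0])]; r=r[(r[:,2]>.06)&(r[:,2]<.085)&(np.hypot(*(r[:,:2]-C).T)<.05)]
    print(f,len(r),(r.min(0)+r.max(0))/2,r.max(0)-r.min(0))
E
```

```text
t 5.62 p [0.6342 0.2716 0.2041] F [ 0.8 -0.6 -0.1] op 0.347
{"x":-0.042,"y":0.047,"z":0.011},{"x":-0.042,"y":0.047,"z":0.011},{"x":-0.042,"y":0.047,"z":0.011},{"x":-0.042,"y":0.047,"z":0.011},{"x":-0.042,"y":0.047,"z":0.011},  # [0.49  0.066 0.16 ] 6.6
{"z":0.043},{"z":0.043},{"z":0.043},  # [0.49  0.066 0.056] 6.6
t1 40 [0.48740127 0.06707739 0.07078846] [0.04259541 0.05094658 0.02137559]
s1 43 [0.49302076 0.0623722  0.06933538] [0.01782108 0.01738499 0.0178805 ]
```

Call:
apply_moves --series '[{"x": -0.042, "y": 0.047, "z": 0.011, "wx": 0, "wy": 0, "wz": 0, "fingers": 0.2}, {"x": -0.042, "y": 0.047, "z": 0.011, "wx": 0, "wy": 0, "wz": 0, "fingers": 0.2}, {"x": -0.042, "y": 0.047, "z": 0.011, "wx": 0, "wy": 0, "wz": 0, "fingers": 0.2}, {"x": -0.042, "y": 0.047, "z": 0.011, "wx": 0, "wy": 0, "wz": 0, "fingers": 0.2}, {"x": -0.042, "y": 0.047, "z": 0.011, "wx": 0, "wy": 0, "wz": 0, "fingers": 0.2}, {"x": 0, "y": 0, "z": 0, "wx": 0, "wy": 0, "wz": 0, "fingers": 0.2}]'

```text
clock: 6.38
tool_pos: [0.4875, 0.0469, 0.1592]
eef_rot: [0.999, 0.047, 0.008, 0.001]
contact_force: [0.6, 0.4, 0.7]
opening: 0.596
```

```bash
python3 - <<'E'
from h import *
rows([((.492,.0645,.055),6.6,3)])
shot('wrist','w1'); rows([((.492,.0645,.055),6.6,3)])
print(rim('w1'))
r=cloud('w1').reshape(-1,3); r=r[np.isfinite(r[:,0])]; m=(r[:,2]>.06)&(r[:,2]<.085)&(np.hypot(*(r[:,:2]-C).T)<.04); r=r[m]
print(len(r),(r.min(0)+r.max(0))/2,r.max(0)-r.min(0))
E
```

```text
t 6.38 p [0.4875 0.0469 0.1592] F [0.6 0.4 0.7] op 0.596
{"x":0.002,"y":-0.007,"z":0.043,"wy":-0.002,"wz":-0.002},{"x":0.002,"y":-0.007,"z":0.043,"wy":-0.002,"wz":-0.002},{"x":0.002,"y":-0.007,"z":0.043,"wy":-0.002,"wz":-0.002},  # [0.492 0.064 0.055] 6.6
t 6.42 p [0.4899 0.0491 0.1596] F [-0.1  0.8 -0.5] op 0.599
{"x":0.001,"y":-0.006,"z":0.044,"wy":-0.002,"wz":-0.002},{"x":0.001,"y":-0.006,"z":0.044,"wy":-0.002,"wz":-0.002},{"x":0.001,"y":-0.006,"z":0.044,"wy":-0.002,"wz":-0.002},  # [0.492 0.064 0.055] 6.6
(array([0.48893782, 0.06606752, 0.06906375]), 2717)
464 [0.49106558 0.06965538 0.06897957] [0.01705219 0.01660852 0.01786232]
```

View pics/w1.png

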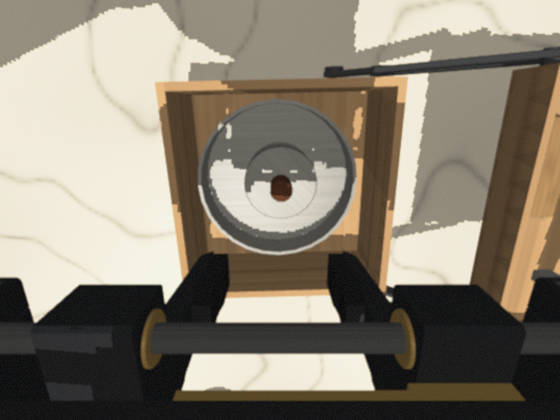

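The wrist view shows the round tin's rim centred at about (278,176) with C's knob at (281,187), near the middle. Going down onto it now.

Call:
apply_moves --series '[{"x": 0.002, "y": -0.01, "z": 0.03, "wx": 0, "wy": -0.002, "wz": -0.005, "fingers": 0.2}, {"x": 0, "y": -0.01, "z": 0.03, "wx": 0, "wy": -0.002, "wz": 0, "fingers": 0.2}, {"x": 0, "y": -0.001, "z": 0.03, "wx": 0, "wy": 0, "wz": 0, "fingers": 0.2}, {"x": 0, "y": 0, "z": 0, "wx": 0, "wy": 0, "wz": 0, "fingers": 0.2}]'

```text
clock: 6.92
tool_pos: [0.4991, 0.0671, 0.0883]
eef_rot: [0.998, 0.055, 0.01, -0.0]
contact_force: [-0.7, 0.7, -0.7]
opening: 0.598
```

```bash
python3 - <<'E'
from h import *
rows([((.490,.066,.055),6.6,2)])
E
```

```text
t 6.92 p [0.4991 0.0671 0.0883] F [-0.7  0.7 -0.7] op 0.598
{"x":-0.006,"z":0.021,"wy":-0.003,"wz":-0.001},{"x":-0.006,"z":0.021,"wy":-0.003,"wz":-0.001},  # [0.49  0.066 0.055] 6.6
```

Call:
apply_moves --series '[{"x": -0.005, "y": 0.001, "z": 0.021, "wx": 0, "wy": -0.003, "wz": 0, "fingers": 0.2}, {"x": -0.006, "y": 0, "z": 0.02, "wx": 0, "wy": -0.003, "wz": 0, "fingers": 0.2}, {"x": 0, "y": 0, "z": 0, "wx": 0, "wy": 0, "wz": 0, "fingers": 0.2}]'

```text
clock: 7.3
tool_pos: [0.4927, 0.0655, 0.0549]
eef_rot: [0.999, 0.054, 0.002, 0.0]
contact_force: [0.1, 0.3, 0.6]
opening: 0.599
```

Call:
apply_moves --series '[{"x": 0, "y": 0, "z": 0, "wx": 0, "wy": 0, "wz": 0, "fingers": -1}, {"x": 0, "y": 0, "z": 0, "wx": 0, "wy": 0, "wz": 0, "fingers": -1}, {"x": 0, "y": 0, "z": 0, "wx": 0, "wy": 0, "wz": 0, "fingers": -1}, {"x": 0, "y": 0, "z": 0, "wx": 0, "wy": 0, "wz": 0, "fingers": -1}]' --force 20

```text
clock: 7.8
tool_pos: [0.4931, 0.0654, 0.0558]
eef_rot: [0.999, 0.054, 0.003, 0.0]
contact_force: [0.8, 0.0, -2.6]
opening: 0.193
```

```bash
python3 - <<'E'
from h import *
rows([((.490,.066,.055),6.6,2)])
E
```

```text
t 7.8 p [0.4931 0.0654 0.0558] F [ 0.8  0.  -2.6] op 0.193
{"x":-0.002,"y":-0.001,"wy":-0.001,"wz":-0.001},{"x":-0.002,"y":-0.001,"wy":-0.001,"wz":-0.001},  # [0.49  0.066 0.055] 6.6
```

Call:
apply_moves --series '[{"x": 0, "y": 0, "z": -0.003, "wx": 0, "wy": 0, "wz": 0, "fingers": -1}, {"x": -0.015, "y": 0.001, "z": 0, "wx": 0, "wy": 0, "wz": 0, "fingers": -1}, {"x": -0.015, "y": 0.001, "z": 0, "wx": 0, "wy": 0, "wz": 0, "fingers": -1}, {"x": -0.012, "y": 0.001, "z": 0, "wx": 0, "wy": 0, "wz": 0, "fingers": -1}]'

```text
clock: 8.3
tool_pos: [0.4579, 0.0591, 0.0583]
eef_rot: [0.999, 0.054, 0.003, 0.0]
contact_force: [0.2, 0.0, -0.9]
opening: 0.196
```

```bash
python3 - <<'E'
from h import *
rows([((.452,.059,.055),6.6,2)])
E
```

```text
t 8.3 p [0.4579 0.0591 0.0583] F [ 0.2  0.  -0.9] op 0.196
{"x":-0.004,"z":0.002,"wy":-0.001,"wz":-0.001},{"x":-0.004,"z":0.002,"wy":-0.001,"wz":-0.001},  # [0.452 0.059 0.055] 6.6
```

Call:
apply_moves --series '[{"x": -0.003, "y": 0, "z": 0.002, "wx": 0, "wy": 0, "wz": 0, "fingers": -1}, {"x": -0.002, "y": 0, "z": 0.001, "wx": 0, "wy": 0, "wz": 0, "fingers": -1}]'

```text
clock: 8.55
tool_pos: [0.4526, 0.0584, 0.0557]
eef_rot: [0.999, 0.054, 0.002, 0.0]
contact_force: [0.3, 0.4, -1.9]
opening: 0.196
```

Call:
apply_moves --series '[{"x": -0.002, "y": 0, "z": 0, "wx": 0, "wy": 0, "wz": 0, "fingers": -1}]'

```text
clock: 8.68
tool_pos: [0.4513, 0.0583, 0.0556]
eef_rot: [0.999, 0.054, 0.002, 0.0]
contact_force: [-1.2, 0.7, -1.2]
opening: 0.199
```

Call:
apply_moves --series '[{"x": -0.003, "y": 0, "z": 0, "wx": 0, "wy": 0, "wz": 0, "fingers": -1}]'

```text
clock: 8.8
tool_pos: [0.4506, 0.0583, 0.0558]
eef_rot: [0.999, 0.054, 0.004, -0.0]
contact_force: [3.0, -0.6, -0.3]
opening: 0.196
```

Call:
apply_moves --series '[{"x": -0.003, "y": 0, "z": 0, "wx": 0, "wy": 0, "wz": 0, "fingers": -1}]'

```text
clock: 8.93
tool_pos: [0.4504, 0.0583, 0.056]
eef_rot: [0.999, 0.054, 0.007, -0.0]
contact_force: [4.5, -1.1, -0.4]
opening: 0.196
```

Contact with the wall came at x≈0.4508, which fits a tin centre of x≈0.488. Releasing, rising and measuring.

Call:
apply_moves --series '[{"x": 0.001, "y": 0, "z": 0.001, "wx": 0, "wy": 0, "wz": 0, "fingers": -0.3}, {"x": 0, "y": 0, "z": 0, "wx": 0, "wy": 0, "wz": 0, "fingers": -0.3}, {"x": 0, "y": 0, "z": -0.04, "wx": 0, "wy": 0, "wz": 0, "fingers": -0.3}, {"x": 0, "y": 0, "z": -0.06, "wx": 0, "wy": -0.005, "wz": 0, "fingers": -0.2}, {"x": 0, "y": 0, "z": -0.04, "wx": 0, "wy": 0, "wz": 0, "fingers": 0}, {"x": 0, "y": 0, "z": 0, "wx": 0, "wy": 0, "wz": 0, "fingers": 0}]'

```text
clock: 9.68
tool_pos: [0.4453, 0.0578, 0.169]
eef_rot: [0.998, 0.055, -0.008, 0.001]
contact_force: [0.5, 0.2, 0.4]
opening: 0.498
```

```bash
cat >> h.py <<'E'
def knob(f,c0,rad=.03,zr=(.064,.085)):
    r=cloud(f).reshape(-1,3); r=r[np.isfinite(r[:,0])]; r=r[(r[:,2]>zr[0])&(r[:,2]<zr[1])&(np.hypot(*(r[:,:2]-c0).T)<rad)]
    return len(r),((r.min(0)+r.max(0))/2).round(4),(r.max(0)-r.min(0)).round(4)
E
python3 - <<'E'
from h import *
print(get_state()['tool_pos']); T0=camera_model('wrist')['world_from_camera'][:3,3]
shot('wrist','w2'); T1=camera_model('wrist')['world_from_camera'][:3,3]; print('cam drift',T1-T0)
print(rim('w2'),knob('w2',(.451,.06)),C)
rows([((.632,.279,.18),6.6),((.632,.279,.10),6.6,2)])
E
```

```text
[0.44533568 0.05775828 0.1690489 ]
cam drift [-4.08294453e-04 -3.51535101e-05 -1.06444400e-03]
(array([0.4857286 , 0.06388253, 0.06927075]), 2221) (398, array([0.4487, 0.0601, 0.0706]), array([0.0173, 0.0176, 0.0128])) [0.4927 0.0596]
t 9.72 p [0.4447 0.0577 0.168 ] F [-0.6 -0.6 -0.3] op 0.5
{"x":0.053,"y":-0.050,"z":-0.004,"wy":0.001},{"x":0.053,"y":-0.050,"z":-0.004,"wy":0.001},{"x":0.053,"y":-0.050,"z":-0.004,"wy":0.001},{"x":0.053,"y":-0.050,"z":-0.003,"wy":0.001},{"x":0.053,"y":-0.050,"z":-0.003,"wy":0.001},  # [0.632 0.279 0.18 ] 6.6
{"z":0.050},{"z":0.050},  # [0.632 0.279 0.1  ] 6.6
```

Call:
apply_moves --series '[{"x": 0.053, "y": -0.05, "z": -0.016, "wx": 0, "wy": 0.002, "wz": 0, "fingers": 0.2}, {"x": 0.053, "y": -0.05, "z": -0.006, "wx": 0, "wy": 0.002, "wz": 0, "fingers": 0.2}, {"x": 0.053, "y": -0.05, "z": -0.003, "wx": 0, "wy": 0.002, "wz": 0, "fingers": 0.2}, {"x": 0.053, "y": -0.05, "z": 0, "wx": 0, "wy": 0, "wz": 0, "fingers": 0.2}, {"x": 0.045, "y": -0.045, "z": 0.02, "wx": 0, "wy": 0, "wz": 0, "fingers": 0.2}, {"x": 0, "y": 0, "z": 0.02, "wx": 0, "wy": 0, "wz": 0, "fingers": 0.2}, {"x": 0, "y": 0, "z": 0, "wx": 0, "wy": 0, "wz": 0, "fingers": 0.2}]'

```text
clock: 10.6
tool_pos: [0.6226, 0.2755, 0.1362]
eef_rot: [0.998, 0.053, -0.012, 0.006]
contact_force: [-0.5, 0.4, -0.4]
opening: 0.599
```

```bash
python3 - <<'E'
from h import *
T0=camera_model('wrist')['world_from_camera'][:3,3]
shot('wrist','w3'); T1=camera_model('wrist')['world_from_camera'][:3,3]; print('cam drift',T1-T0)
print(knob('w3',(.632,.279),zr=(.054,.085)),knob('s0',(.632,.279),zr=(.054,.085)),knob('s0',(.438,-.265),zr=(.054,.085)))
rows([((.632,.279,.048),6.6,2)])
E
```

```text
cam drift [0.00014857 0.00043256 0.0010427 ]
(516, array([0.6312, 0.2829, 0.0624]), array([0.0169, 0.0176, 0.0164])) (28, array([0.6359, 0.2788, 0.0623]), array([0.0156, 0.0229, 0.0165])) (56, array([ 0.4394, -0.2671,  0.0636]), array([0.0168, 0.0194, 0.0165]))
t 10.65 p [0.623  0.2761 0.1372] F [-0.3  0.2 -0.9] op 0.598
{"x":0.007,"y":-0.002,"z":0.056,"wx":0.001,"wy":0.004,"wz":-0.001},{"x":0.006,"y":-0.001,"z":0.056,"wx":0.001,"wy":0.004,"wz":-0.001},  # [0.632 0.279 0.048] 6.6
```

Call:
apply_moves --series '[{"x": 0.006, "y": -0.004, "z": 0.04, "wx": 0.001, "wy": 0.004, "wz": 0, "fingers": 0.2}, {"x": 0.006, "y": -0.003, "z": 0.04, "wx": 0.001, "wy": 0.004, "wz": 0, "fingers": 0.2}, {"x": 0, "y": 0, "z": 0.01, "wx": 0, "wy": 0, "wz": 0, "fingers": 0.2}, {"x": 0, "y": 0, "z": 0, "wx": 0, "wy": 0, "wz": 0, "fingers": 0.2}]'

```text
clock: 11.15
tool_pos: [0.6311, 0.2769, 0.0664]
eef_rot: [0.999, 0.05, 0.001, 0.002]
contact_force: [-0.3, 0.4, 0.2]
opening: 0.599
```

```bash
python3 - <<'E'
from h import *
rows([((.632,.2805,.047),6.6,2)])
E
```

```text
t 11.15 p [0.6311 0.2769 0.0664] F [-0.3  0.4  0.2] op 0.599
{"x":0.001,"y":-0.002,"z":0.012,"wx":0.001,"wz":-0.002},{"x":0.001,"y":-0.002,"z":0.012,"wx":0.001,"wz":-0.002},  # [0.632 0.28  0.047] 6.6
```

Call:
apply_moves --series '[{"x": 0.001, "y": -0.002, "z": 0.012, "wx": 0.001, "wy": 0, "wz": -0.002, "fingers": 0.2}, {"x": 0, "y": -0.002, "z": 0.012, "wx": 0.001, "wy": 0, "wz": -0.002, "fingers": 0.2}, {"x": 0, "y": 0, "z": 0, "wx": 0, "wy": 0, "wz": 0, "fingers": -1}, {"x": 0, "y": 0, "z": 0, "wx": 0, "wy": 0, "wz": 0, "fingers": -1}, {"x": 0, "y": 0, "z": 0, "wx": 0, "wy": 0, "wz": 0, "fingers": -1}, {"x": 0, "y": 0, "z": 0, "wx": 0, "wy": 0, "wz": 0, "fingers": -1}]' --force 30

```text
clock: 11.9
tool_pos: [0.6333, 0.2806, 0.0495]
eef_rot: [0.998, 0.057, 0.003, -0.002]
contact_force: [-0.6, -0.1, -2.8]
opening: 0.194
```

```bash
python3 - <<'E'
from h import *
p=get_state()['tool_pos']
rows([((p[0],p[1],.17),6.6,2),((.5025,.0935,.165),6.6)])
E
```

```text
t 11.9 p [0.6333 0.2806 0.0495] F [-0.6 -0.1 -2.8] op 0.194
{"z":-0.075,"wx":-0.001,"wy":-0.001},{"z":-0.075,"wx":-0.001,"wy":-0.001},  # [0.633 0.281 0.17 ] 6.6
{"x":-0.047,"y":0.053,"z":0.002},{"x":-0.047,"y":0.053,"z":0.002},{"x":-0.047,"y":0.053,"z":0.002},{"x":-0.047,"y":0.053,"z":0.002},  # [0.502 0.094 0.165] 6.6
```

Call:
apply_moves --series '[{"x": 0, "y": 0, "z": -0.04, "wx": 0, "wy": 0, "wz": 0, "fingers": -1}, {"x": 0, "y": 0, "z": -0.06, "wx": 0, "wy": 0, "wz": 0, "fingers": -1}, {"x": 0, "y": 0, "z": -0.05, "wx": 0, "wy": 0, "wz": 0, "fingers": -1}, {"x": -0.04, "y": 0.045, "z": 0, "wx": 0, "wy": 0, "wz": 0, "fingers": -1}, {"x": -0.047, "y": 0.053, "z": 0, "wx": 0, "wy": 0, "wz": 0, "fingers": -1}, {"x": -0.047, "y": 0.053, "z": 0, "wx": 0, "wy": 0, "wz": 0, "fingers": -1}, {"x": -0.035, "y": 0.035, "z": 0, "wx": 0, "wy": 0, "wz": 0, "fingers": -1}, {"x": -0.005, "y": 0.005, "z": 0, "wx": 0, "wy": 0, "wz": 0, "fingers": -1}]'

```text
clock: 12.9
tool_pos: [0.5067, 0.1079, 0.17]
eef_rot: [0.998, 0.058, 0.002, -0.001]
contact_force: [-0.8, 1.3, -1.7]
opening: 0.195
```

```bash
python3 - <<'E'
from h import *
rows([((.5035,.0945,.165),6.6),((.5035,.0945,.1),6.6,2)])
E
```

```text
t 12.9 p [0.5067 0.1079 0.17  ] F [-0.8  1.3 -1.7] op 0.195
{"x":-0.006,"y":0.016,"z":0.006,"wx":-0.001,"wy":-0.001},  # [0.503 0.094 0.165] 6.6
{"z":0.041},{"z":0.041},  # [0.503 0.094 0.1  ] 6.6
```

Call:
apply_moves --series '[{"x": -0.005, "y": 0.016, "z": 0, "wx": 0, "wy": 0, "wz": 0, "fingers": -1}, {"x": 0, "y": 0, "z": 0.02, "wx": 0, "wy": 0, "wz": 0, "fingers": -1}, {"x": 0, "y": 0, "z": 0.03, "wx": 0, "wy": 0, "wz": 0, "fingers": -1}, {"x": 0, "y": 0, "z": 0.025, "wx": 0, "wy": 0, "wz": 0, "fingers": -1}, {"x": 0, "y": 0, "z": 0, "wx": 0, "wy": 0, "wz": 0, "fingers": -1}]'

```text
clock: 13.52
tool_pos: [0.5099, 0.0964, 0.1089]
eef_rot: [0.998, 0.059, 0.006, -0.002]
contact_force: [-0.6, 0.5, -2.2]
opening: 0.19
```

```bash
python3 - <<'E'
from h import *
rows([((.5035,.0945,.095),6.6,1),((.5035,.0945,.060),6.6,4)])
p,d=shot('side','s2'); print(knob('s2',(.451,.06),rad=.02),rim('s2'))
cv2.imwrite('pics/s2c.png',cv2.resize(p[130:290,170:350,::-1],None,fx=4,fy=4,interpolation=cv2.INTER_CUBIC))
E
```

```text
t 13.53 p [0.5099 0.0964 0.1089] F [-0.6  0.5 -2.2] op 0.19
{"x":-0.008,"y":0.001,"z":0.017,"wx":-0.001,"wy":-0.004,"wz":0.001},  # [0.503 0.094 0.095] 6.6
{"z":0.011},{"z":0.011},{"z":0.011},{"z":0.011},  # [0.503 0.094 0.06 ] 6.6
(36, array([0.4542, 0.0574, 0.0716]), array([0.0163, 0.0191, 0.0147])) (array([0.49239299, 0.06472684, 0.06763612]), 103)
```

View pics/s2c.png

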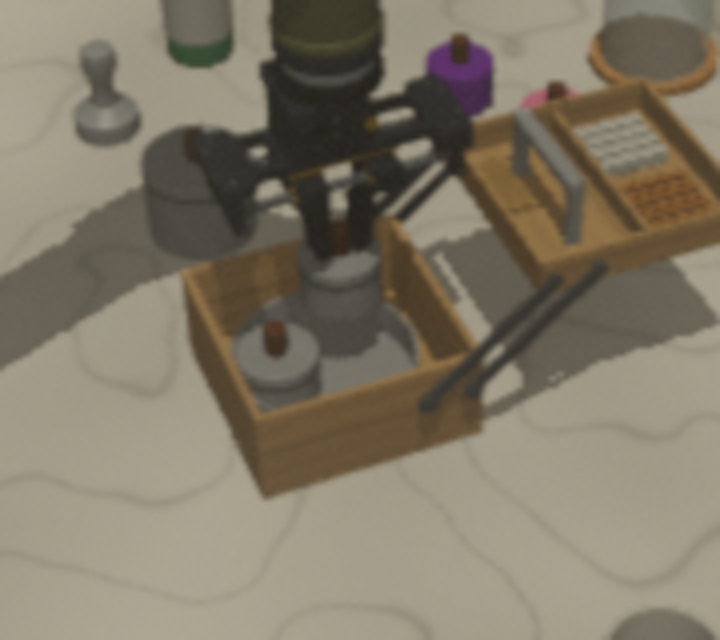

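The crop shows tin C standing by the near wall (knob at 275,338), with tin A hanging upright over the free area (340,290). Lowering it slowly.

Call:
apply_moves --series '[{"x": -0.007, "y": 0.002, "z": 0.012, "wx": 0, "wy": -0.003, "wz": 0, "fingers": -1}, {"x": -0.001, "y": 0, "z": 0.012, "wx": 0, "wy": 0, "wz": 0, "fingers": -1}, {"x": 0, "y": 0, "z": 0.008, "wx": 0, "wy": 0, "wz": 0, "fingers": -1}]'

```text
clock: 13.95
tool_pos: [0.506, 0.0947, 0.0842]
eef_rot: [0.998, 0.059, 0.004, -0.003]
contact_force: [0.1, 0.8, -2.7]
opening: 0.191
```

```bash
python3 - <<'E'
from h import *
rows([((.5035,.0945,.058),6.6,2)])
E
```

```text
t 13.95 p [0.506  0.0947 0.0842] F [ 0.1  0.8 -2.7] op 0.191
{"x":-0.002,"z":0.016,"wx":-0.001,"wy":-0.001,"wz":0.001},{"x":-0.002,"z":0.016,"wx":-0.001,"wy":-0.001,"wz":0.001},  # [0.503 0.094 0.058] 6.6
```

Call:
apply_moves --series '[{"x": -0.002, "y": 0, "z": 0.011, "wx": 0, "wy": 0, "wz": 0, "fingers": -1}, {"x": -0.001, "y": 0, "z": 0.011, "wx": 0, "wy": 0, "wz": 0, "fingers": -1}, {"x": 0, "y": 0, "z": 0.006, "wx": 0, "wy": 0, "wz": 0, "fingers": -1}]'

```text
clock: 14.32
tool_pos: [0.5037, 0.0946, 0.0601]
eef_rot: [0.998, 0.059, 0.004, -0.003]
contact_force: [0.0, 0.1, -1.3]
opening: 0.194
```

Call:
apply_moves --series '[{"x": 0, "y": 0, "z": 0.003, "wx": 0, "wy": 0, "wz": 0, "fingers": -1}]'

```text
clock: 14.45
tool_pos: [0.5036, 0.0946, 0.0573]
eef_rot: [0.998, 0.059, 0.004, -0.003]
contact_force: [0.4, 0.0, -2.9]
opening: 0.191
```

Call:
apply_moves --series '[{"x": 0.002, "y": -0.003, "z": 0, "wx": 0, "wy": 0, "wz": 0, "fingers": -1}]'

```text
clock: 14.58
tool_pos: [0.5044, 0.0963, 0.0573]
eef_rot: [0.998, 0.059, 0.003, -0.002]
contact_force: [-4.1, -6.6, 4.9]
opening: 0.189
```

Call:
apply_moves --series '[{"x": 0.002, "y": -0.003, "z": 0, "wx": 0, "wy": 0, "wz": 0, "fingers": -1}]'

```text
clock: 14.7
tool_pos: [0.5044, 0.0965, 0.0575]
eef_rot: [0.998, 0.058, 0.002, -0.001]
contact_force: [-3.2, -6.3, 4.2]
opening: 0.194
```

Call:
apply_moves --series '[{"x": 0.002, "y": -0.003, "z": 0, "wx": 0, "wy": 0, "wz": 0, "fingers": -1}]'

```text
clock: 14.82
tool_pos: [0.5044, 0.0967, 0.0577]
eef_rot: [0.998, 0.057, 0.0, 0.001]
contact_force: [-2.0, -6.0, 2.2]
opening: 0.196
```

Wall contact came at r≈37.3 mm, so the centre estimate holds. Releasing and heading for the other tin.

Call:
apply_moves --series '[{"x": -0.001, "y": 0.001, "z": 0, "wx": 0, "wy": 0, "wz": 0, "fingers": -0.3}, {"x": 0, "y": 0, "z": 0, "wx": 0, "wy": 0, "wz": 0, "fingers": -0.3}, {"x": 0, "y": 0, "z": -0.04, "wx": 0, "wy": 0, "wz": 0, "fingers": -0.3}, {"x": 0, "y": 0, "z": -0.06, "wx": 0, "wy": 0, "wz": 0, "fingers": -0.3}, {"x": 0, "y": 0, "z": -0.04, "wx": 0, "wy": 0, "wz": 0, "fingers": 0.2}, {"x": 0, "y": 0, "z": 0, "wx": 0, "wy": 0, "wz": 0, "fingers": 0.2}]'

```text
clock: 15.58
tool_pos: [0.5068, 0.0998, 0.174]
eef_rot: [0.998, 0.059, 0.004, -0.001]
contact_force: [0.2, 0.3, -1.0]
opening: 0.554
```

```bash
python3 - <<'E'
from h import *
shot('wrist','w4'); print(get_state()['tool_pos'],rim('w4'),knob('w4',(.449,.06)),knob('w4',(.504,.098)))
rows([((.439,-.266,.15),6.6)])
E
```

```text
[0.50595039 0.09966421 0.17279995] (array([0.48532696, 0.06347645, 0.06904045]), 1792) (369, array([0.4488, 0.0604, 0.0704]), array([0.0174, 0.0175, 0.0121])) (370, array([0.5013, 0.0974, 0.0703]), array([0.0173, 0.0165, 0.0124]))
t 15.62 p [0.506  0.0997 0.1728] F [-0. -0. -1.] op 0.589
{"x":-0.020,"y":0.063,"z":0.004},{"x":-0.020,"y":0.063,"z":0.004},{"x":-0.020,"y":0.063,"z":0.004},{"x":-0.019,"y":0.063,"z":0.004},{"x":-0.019,"y":0.063,"z":0.004},{"x":-0.019,"y":0.063,"z":0.004},{"x":-0.019,"y":0.063,"z":0.004},  # [ 0.439 -0.266  0.15 ] 6.6
```

Call:
apply_moves --series '[{"x": -0.02, "y": 0.055, "z": 0, "wx": 0, "wy": 0, "wz": 0, "fingers": 0.2}, {"x": -0.02, "y": 0.063, "z": 0, "wx": 0, "wy": 0, "wz": 0, "fingers": 0.2}, {"x": -0.02, "y": 0.063, "z": 0, "wx": 0, "wy": 0, "wz": 0, "fingers": 0.2}, {"x": -0.02, "y": 0.063, "z": 0.004, "wx": 0, "wy": 0, "wz": 0, "fingers": 0.2}, {"x": -0.02, "y": 0.063, "z": 0.01, "wx": 0, "wy": 0, "wz": 0, "fingers": 0.2}, {"x": -0.02, "y": 0.063, "z": 0.02, "wx": 0, "wy": 0, "wz": 0, "fingers": 0.2}, {"x": -0.015, "y": 0.05, "z": 0.02, "wx": 0, "wy": 0, "wz": 0, "fingers": 0.2}, {"x": 0, "y": 0.01, "z": 0, "wx": 0, "wy": 0, "wz": 0, "fingers": 0.2}]'

```text
clock: 16.62
tool_pos: [0.4377, -0.2594, 0.1155]
eef_rot: [0.998, 0.063, -0.001, -0.006]
contact_force: [0.1, 0.8, 0.5]
opening: 0.599
```

```bash
python3 - <<'E'
from h import *
shot('wrist','w5'); print(knob('w5',(.439,-.266),zr=(.054,.085)))
rows([((.440,-.2665,.10),6.6,2),((.440,-.2665,.049),6.6,2)])
E
```

```text
(612, array([ 0.4366, -0.2641,  0.0622]), array([0.0175, 0.0172, 0.0163]))
t 16.68 p [ 0.4388 -0.2591  0.1161] F [ 0.8 -0.6  0.1] op 0.599
{"y":0.005,"z":0.010,"wx":-0.002,"wz":0.002},{"y":0.005,"z":0.010,"wx":-0.002,"wz":0.002},  # [ 0.44  -0.266  0.1  ] 6.6
{"z":0.032},{"z":0.032},  # [ 0.44  -0.266  0.049] 6.6
```

Call:
apply_moves --series '[{"x": 0, "y": 0.004, "z": 0.02, "wx": -0.002, "wy": 0, "wz": 0.002, "fingers": 0.2}, {"x": 0, "y": 0.004, "z": 0.03, "wx": -0.002, "wy": 0, "wz": 0.001, "fingers": 0.2}, {"x": 0, "y": 0, "z": 0.02, "wx": 0, "wy": 0, "wz": 0, "fingers": 0.2}]'

```text
clock: 17.05
tool_pos: [0.443, -0.2599, 0.0588]
eef_rot: [0.998, 0.062, 0.002, -0.001]
contact_force: [0.7, 0.3, -0.0]
opening: 0.597
```

```bash
python3 - <<'E'
from h import *
rows([((.439,-.2655,.049),6.6,2)])
E
```

```text
t 17.05 p [ 0.443  -0.2599  0.0588] F [ 0.7  0.3 -0. ] op 0.597
{"x":-0.003,"y":0.003,"z":0.006,"wy":-0.001,"wz":0.001},{"x":-0.003,"y":0.003,"z":0.006,"wy":-0.001,"wz":0.001},  # [ 0.439 -0.266  0.049] 6.6
```

Call:
apply_moves --series '[{"x": -0.003, "y": 0.004, "z": 0.006, "wx": 0, "wy": 0, "wz": 0.001, "fingers": 0.2}, {"x": -0.002, "y": 0.003, "z": 0.006, "wx": 0, "wy": 0, "wz": 0, "fingers": 0.2}, {"x": 0, "y": 0, "z": 0, "wx": 0, "wy": 0, "wz": 0, "fingers": -1}, {"x": 0, "y": 0, "z": 0, "wx": 0, "wy": 0, "wz": 0, "fingers": -1}, {"x": 0, "y": 0, "z": 0, "wx": 0, "wy": 0, "wz": 0, "fingers": -1}, {"x": 0, "y": 0, "z": 0, "wx": 0, "wy": 0, "wz": 0, "fingers": -1}]' --force 30

```text
clock: 17.8
tool_pos: [0.441, -0.2624, 0.0493]
eef_rot: [0.998, 0.063, 0.003, -0.002]
contact_force: [0.4, 0.6, -1.7]
opening: 0.189
```

```bash
python3 - <<'E'
from h import *
p=get_state()['tool_pos']
rows([((p[0],p[1],.17),6.6,3),((.5087,.032,.17),6.6)])
E
```

```text
t 17.8 p [ 0.441  -0.2624  0.0493] F [ 0.4  0.6 -1.7] op 0.189
{"z":-0.050,"wy":-0.001,"wz":0.001},{"z":-0.050,"wy":-0.001,"wz":0.001},{"z":-0.050,"wy":-0.001,"wz":0.001},  # [ 0.441 -0.262  0.17 ] 6.6
{"x":0.021,"y":-0.059},{"x":0.021,"y":-0.059},{"x":0.021,"y":-0.059},{"x":0.021,"y":-0.059},{"x":0.021,"y":-0.059},{"x":0.021,"y":-0.059},  # [0.509 0.032 0.17 ] 6.6
```

Call:
apply_moves --series '[{"x": 0, "y": 0, "z": -0.04, "wx": 0, "wy": 0, "wz": 0, "fingers": -1}, {"x": 0, "y": 0, "z": -0.06, "wx": 0, "wy": 0, "wz": 0, "fingers": -1}, {"x": 0, "y": 0, "z": -0.05, "wx": 0, "wy": 0, "wz": 0, "fingers": -1}, {"x": 0.02, "y": -0.05, "z": 0, "wx": 0, "wy": 0, "wz": 0, "fingers": -1}, {"x": 0.021, "y": -0.059, "z": 0, "wx": 0, "wy": 0, "wz": 0, "fingers": -1}, {"x": 0.021, "y": -0.059, "z": 0, "wx": 0, "wy": 0, "wz": 0, "fingers": -1}, {"x": 0.021, "y": -0.059, "z": 0, "wx": 0, "wy": 0, "wz": 0, "fingers": -1}, {"x": 0.021, "y": -0.059, "z": 0, "wx": 0, "wy": 0, "wz": 0, "fingers": -1}]'

```text
clock: 18.8
tool_pos: [0.4967, -0.025, 0.1748]
eef_rot: [0.998, 0.057, 0.004, -0.0]
contact_force: [1.7, 0.6, -1.1]
opening: 0.19
```

```bash
python3 - <<'E'
from h import *
rows([((.5087,.034,.17),6.6,3)])
E
```

```text
t 18.8 p [ 0.4967 -0.025   0.1748] F [ 1.7  0.6 -1.1] op 0.19
{"x":0.008,"y":-0.024,"z":0.002,"wy":-0.001},{"x":0.008,"y":-0.024,"z":0.002,"wy":-0.001},{"x":0.008,"y":-0.024,"z":0.002,"wy":-0.001},  # [0.509 0.034 0.17 ] 6.6
```

Call:
apply_moves --series '[{"x": 0.008, "y": -0.026, "z": 0.002, "wx": 0, "wy": 0, "wz": 0, "fingers": -1}, {"x": 0.007, "y": -0.024, "z": 0.02, "wx": 0, "wy": 0, "wz": 0, "fingers": -1}, {"x": 0.002, "y": -0.01, "z": 0.02, "wx": 0, "wy": 0, "wz": 0, "fingers": -1}, {"x": 0, "y": 0, "z": 0.015, "wx": 0, "wy": 0, "wz": 0, "fingers": -1}, {"x": 0, "y": 0, "z": 0, "wx": 0, "wy": 0, "wz": 0, "fingers": -1}]'

```text
clock: 19.42
tool_pos: [0.506, 0.0322, 0.1284]
eef_rot: [0.998, 0.062, 0.006, -0.002]
contact_force: [0.2, -0.5, -1.5]
opening: 0.193
```

```bash
python3 - <<'E'
from h import *
rows([((.5087,.034,.095),6.6,2)])
p,d=shot('wrist','w6'); print(get_state()['tool_pos'])
cv2.imwrite('pics/w6c.png',p[:,:,::-1])
# hanging tin body top: ~0.045 above its bottom
z=get_state()['tool_pos'][2]-.0493+.044
r=cloud('w6').reshape(-1,3); r=r[np.isfinite(r[:,0])]; r=r[(abs(r[:,2]-z)<.006)&(np.hypot(r[:,0]-.509,r[:,1]-.033)<.045)]
print(len(r),r.min(0),r.max(0))
E
```

```text
t 19.43 p [0.506  0.0322 0.1284] F [ 0.2 -0.5 -1.5] op 0.193
{"x":0.002,"y":-0.001,"z":0.021,"wy":-0.002,"wz":0.001},{"x":0.002,"y":-0.001,"z":0.021,"wy":-0.002,"wz":0.001},  # [0.509 0.034 0.095] 6.6
[0.50638747 0.03213537 0.12891967]
4514 [ 0.47472727 -0.00115218  0.11763609] [0.53650453 0.06152836 0.12961568]
```

View pics/w6c.png

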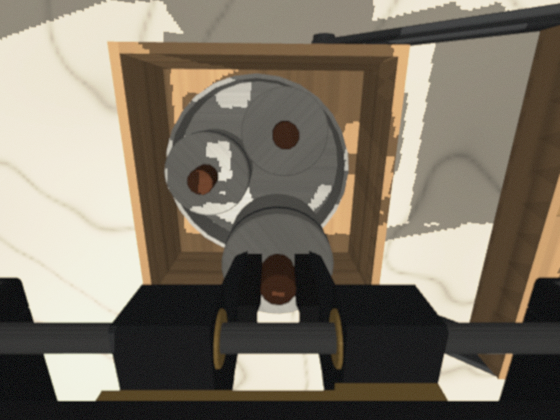

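The picture shows C (202,180) and A (285,135) seated against the wall, with B hanging over the third place. B hangs about 3 mm off the TCP towards −y, and I'll allow for that.

Call:
apply_moves --series '[{"x": 0.001, "y": -0.004, "z": 0.015, "wx": 0, "wy": -0.002, "wz": 0, "fingers": -1}, {"x": 0, "y": 0, "z": 0.015, "wx": 0, "wy": -0.002, "wz": 0, "fingers": -1}, {"x": 0, "y": 0, "z": 0.008, "wx": 0, "wy": 0, "wz": 0, "fingers": -1}, {"x": 0, "y": 0, "z": 0, "wx": 0, "wy": 0, "wz": 0, "fingers": -1}]'

```text
clock: 19.98
tool_pos: [0.5077, 0.0342, 0.0971]
eef_rot: [0.998, 0.06, 0.0, -0.001]
contact_force: [-0.0, 0.8, -0.8]
opening: 0.193
```

```bash
python3 - <<'E'
from h import *
rows([((.507,.035,.090),6.6,1),((.507,.035,.058),6.6,4)])
E
```

```text
t 19.98 p [0.5077 0.0342 0.0971] F [-0.   0.8 -0.8] op 0.193
{"x":-0.001,"y":-0.001,"z":0.009,"wx":-0.001,"wz":0.002},  # [0.507 0.035 0.09 ] 6.6
{"z":0.010},{"z":0.010},{"z":0.010},{"z":0.010},  # [0.507 0.035 0.058] 6.6
```

Call:
apply_moves --series '[{"x": -0.001, "y": -0.001, "z": 0.009, "wx": 0, "wy": 0, "wz": 0, "fingers": -1}, {"x": 0, "y": 0, "z": 0.006, "wx": 0, "wy": 0, "wz": 0, "fingers": -1}]'

```text
clock: 20.23
tool_pos: [0.5071, 0.035, 0.0848]
eef_rot: [0.998, 0.06, 0.001, -0.001]
contact_force: [-0.5, -0.1, -1.4]
opening: 0.198
```

Call:
apply_moves --series '[{"x": 0, "y": 0, "z": 0.006, "wx": 0, "wy": 0, "wz": 0, "fingers": -1}]'

```text
clock: 20.35
tool_pos: [0.5072, 0.035, 0.0797]
eef_rot: [0.998, 0.06, 0.001, -0.001]
contact_force: [0.5, 0.1, -2.0]
opening: 0.191
```

Call:
apply_moves --series '[{"x": 0, "y": 0, "z": 0.006, "wx": 0, "wy": 0, "wz": 0, "fingers": -1}]'

```text
clock: 20.48
tool_pos: [0.5072, 0.035, 0.0747]
eef_rot: [0.998, 0.06, 0.001, -0.001]
contact_force: [0.3, -0.5, -1.4]
opening: 0.193
```

Call:
apply_moves --series '[{"x": 0, "y": 0, "z": 0.005, "wx": 0, "wy": 0, "wz": 0, "fingers": -1}]'

```text
clock: 20.6
tool_pos: [0.5072, 0.0351, 0.0703]
eef_rot: [0.998, 0.06, 0.001, -0.001]
contact_force: [0.3, -0.4, -1.2]
opening: 0.193
```

Tin B's bottom is now about 21 mm above the counter, inside the rim and moving freely. Continuing down to the floor.

Call:
apply_moves --series '[{"x": 0, "y": 0, "z": 0.006, "wx": 0, "wy": 0, "wz": 0, "fingers": -1}, {"x": 0, "y": 0, "z": 0.005, "wx": 0, "wy": 0, "wz": 0, "fingers": -1}]'

```text
clock: 20.85
tool_pos: [0.5073, 0.0351, 0.0609]
eef_rot: [0.998, 0.06, 0.001, -0.001]
contact_force: [1.0, 0.2, -1.7]
opening: 0.194
```

Call:
apply_moves --series '[{"x": 0, "y": 0, "z": 0.004, "wx": 0, "wy": 0, "wz": 0, "fingers": -1}]'

```text
clock: 20.98
tool_pos: [0.5072, 0.0351, 0.0574]
eef_rot: [0.998, 0.06, 0.001, -0.001]
contact_force: [0.2, -0.3, -1.6]
opening: 0.196
```

Call:
apply_moves --series '[{"x": 0, "y": 0, "z": 0.003, "wx": 0, "wy": 0, "wz": 0, "fingers": -1}]'

```text
clock: 21.1
tool_pos: [0.5066, 0.035, 0.0564]
eef_rot: [0.998, 0.06, 0.0, -0.001]
contact_force: [-6.9, 0.1, 40.7]
opening: 0.194
```

Call:
apply_moves --series '[{"x": 0, "y": 0, "z": -0.001, "wx": 0, "wy": 0, "wz": 0, "fingers": -0.3}, {"x": 0, "y": 0, "z": -0.001, "wx": 0, "wy": 0, "wz": 0, "fingers": -0.3}, {"x": 0, "y": 0, "z": -0.04, "wx": 0, "wy": 0, "wz": 0, "fingers": -0.3}, {"x": 0, "y": 0, "z": -0.06, "wx": 0, "wy": 0, "wz": 0, "fingers": -0.3}, {"x": 0, "y": 0, "z": -0.05, "wx": 0, "wy": 0, "wz": 0, "fingers": -0.3}, {"x": 0, "y": 0, "z": 0, "wx": 0, "wy": 0, "wz": 0, "fingers": -0.3}]'

```text
clock: 21.85
tool_pos: [0.5071, 0.0348, 0.1813]
eef_rot: [0.998, 0.06, 0.001, -0.001]
contact_force: [0.5, -0.3, 0.1]
opening: 0.349
```

```bash
python3 - <<'E'
from h import *
p,d=shot('wrist','w7'); rc=rim('w7')[0]; print(rc)
r=cloud('w7').reshape(-1,3); r=r[np.isfinite(r[:,0])]
for c in((.449,.06),(.501,.0974),(.506,.033)):
    k=knob('w7',c,rad=.02); print(k, (k[1][:2]-rc[:2])*1000, np.hypot(*(k[1][:2]-C)))
    b=r[(np.hypot(*(r[:,:2]-k[1][:2]).T)<.026)&(np.hypot(*(r[:,:2]-k[1][:2]).T)>.013)&(r[:,2]>.04)&(r[:,2]<.062)]
    A=np.c_[b[:,:2],np.ones(len(b))]; s=np.linalg.lstsq(A,b[:,2],rcond=None)[0]; print('  top z',np.median(b[:,2]),'slope',s[:2])
rows([((.662,.094,.25),6.6),((.662,.094,.153),6.6,3)])
E
```

```text
[0.48533236 0.06349186 0.06941317]
(385, array([0.4487, 0.0603, 0.0703]), array([0.0169, 0.0168, 0.0125])) [-36.63236337  -3.19186185] 0.04400556782953725
  top z 0.05153488185874028 slope [-0.00463469 -0.00195516]
(393, array([0.5013, 0.097 , 0.0709]), array([0.0173, 0.0174, 0.0118])) [15.96763663 33.50813815] 0.03837603418801895
  top z 0.05127302634349101 slope [-0.00682776 -0.00301702]
(350, array([0.5043, 0.0331, 0.0699]), array([0.0172, 0.0176, 0.0118])) [ 18.96763663 -30.39186185] 0.028927668416241205
  top z 0.05134515891434388 slope [-0.00325642 -0.00148155]
t 21.9 p [0.506  0.0347 0.1798] F [-0.4  0.3  0.2] op 0.352
{"x":0.051,"y":-0.013,"z":-0.022},{"x":0.051,"y":-0.013,"z":-0.022},{"x":0.051,"y":-0.013,"z":-0.022},{"x":0.051,"y":-0.013,"z":-0.022},  # [0.662 0.094 0.25 ] 6.6
{"z":0.040},{"z":0.040},{"z":0.040},  # [0.662 0.094 0.153] 6.6
```

View pics/w7.png

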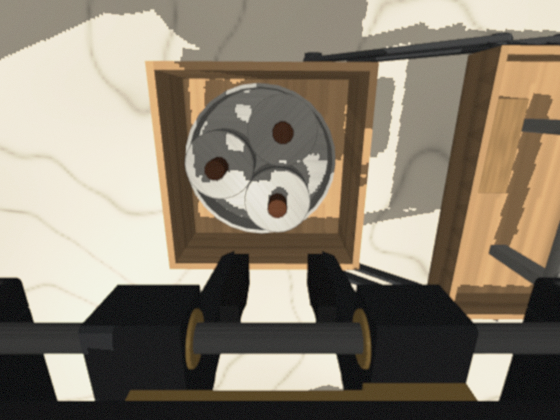

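All three tins stand flat: their body tops are at 51–52 mm, the slopes are under 0.01, and they are 29–44 mm from the box's centre. Next is closing the tray.

Call:
apply_moves --series '[{"x": 0.02, "y": -0.005, "z": -0.06, "wx": 0, "wy": 0, "wz": 0, "fingers": -0.1}, {"x": 0.051, "y": -0.013, "z": -0.03, "wx": 0, "wy": 0, "wz": 0, "fingers": -0.1}, {"x": 0.051, "y": -0.013, "z": 0, "wx": 0, "wy": 0, "wz": 0, "fingers": -0.1}, {"x": 0.051, "y": -0.013, "z": 0, "wx": 0, "wy": 0, "wz": 0, "fingers": -0.1}, {"x": 0.024, "y": -0.007, "z": 0, "wx": 0, "wy": 0, "wz": 0, "fingers": -0.1}, {"x": 0, "y": 0, "z": 0, "wx": 0, "wy": 0, "wz": 0, "fingers": -0.1}, {"x": 0, "y": 0, "z": 0, "wx": 0, "wy": 0, "wz": 0, "fingers": -0.1}]'

```text
clock: 22.78
tool_pos: [0.655, 0.094, 0.2392]
eef_rot: [0.998, 0.06, -0.012, 0.0]
contact_force: [-0.6, -0.9, 0.6]
opening: 0.451
```

```bash
python3 - <<'E'
from h import *
rows([((.662,.094,.20),6.6,2),((.662,.094,.153),6.6,2)])
E
```

```text
t 22.77 p [0.655  0.094  0.2392] F [-0.6 -0.9  0.6] op 0.451
{"x":0.005,"y":0.001,"z":0.024,"wy":0.004,"wz":0.001},{"x":0.005,"y":0.001,"z":0.024,"wy":0.004,"wz":0.001},  # [0.662 0.094 0.2  ] 6.6
{"z":0.029},{"z":0.029},  # [0.662 0.094 0.153] 6.6
```

Call:
apply_moves --series '[{"x": 0.004, "y": 0, "z": 0.02, "wx": 0, "wy": 0.004, "wz": 0, "fingers": -0.1}, {"x": 0.003, "y": 0, "z": 0.02, "wx": 0, "wy": 0.004, "wz": 0, "fingers": -0.1}, {"x": 0, "y": 0, "z": 0, "wx": 0, "wy": 0, "wz": 0, "fingers": -0.1}]'

```text
clock: 23.15
tool_pos: [0.6565, 0.0924, 0.2054]
eef_rot: [0.998, 0.059, -0.002, 0.0]
contact_force: [0.3, 0.1, 0.5]
opening: 0.447
```

```bash
python3 - <<'E'
from h import *
rows([((.662,.094,.153),6.6,3)])
E
```

```text
t 23.15 p [0.6565 0.0924 0.2054] F [0.3 0.1 0.5] op 0.447
{"x":0.002,"z":0.022},{"x":0.002,"z":0.022},{"x":0.002,"z":0.022},  # [0.662 0.094 0.153] 6.6
```

Call:
apply_moves --series '[{"x": 0.004, "y": 0, "z": 0.02, "wx": 0, "wy": 0, "wz": 0, "fingers": -0.1}, {"x": 0.002, "y": 0, "z": 0.023, "wx": 0, "wy": 0, "wz": 0, "fingers": -0.1}, {"x": 0.001, "y": 0, "z": 0.023, "wx": 0, "wy": 0, "wz": 0, "fingers": -0.1}, {"x": 0, "y": 0, "z": 0, "wx": 0, "wy": 0, "wz": 0, "fingers": -1}, {"x": 0, "y": 0, "z": 0, "wx": 0, "wy": 0, "wz": 0, "fingers": -1}, {"x": 0, "y": 0, "z": 0, "wx": 0, "wy": 0, "wz": 0, "fingers": -1}]' --force 25

```text
clock: 23.9
tool_pos: [0.6623, 0.0926, 0.1498]
eef_rot: [0.998, 0.059, -0.001, 0.0]
contact_force: [0.0, 0.1, -3.8]
opening: 0.136
```

```bash
python3 - <<'E'
from h import *
tray(2.094,0,14)
E
```

```text
t 23.9 p [0.6623 0.0926 0.1498] F [ 0.   0.1 -3.8] op 0.136
{"x":-0.016,"z":-0.017,"wy":0.001,"wz":0.001},  # [0.649 0.091 0.163] 6.6
{"x":-0.019,"z":-0.014},  # [0.635 0.089 0.174] 6.6
{"x":-0.021,"z":-0.011},  # [0.618 0.087 0.183] 6.6
{"x":-0.022,"z":-0.008},  # [0.601 0.085 0.19 ] 6.6
{"x":-0.023,"z":-0.005},  # [0.583 0.083 0.193] 6.6
{"x":-0.023,"z":-0.001},  # [0.564 0.081 0.194] 6.6
{"x":-0.023,"z":0.002},  # [0.546 0.079 0.192] 6.6
{"x":-0.023,"z":0.006},  # [0.528 0.077 0.188] 6.6
{"x":-0.022,"z":0.009},  # [0.511 0.075 0.181] 6.6
{"x":-0.020,"z":0.012},  # [0.495 0.073 0.171] 6.6
{"x":-0.018,"z":0.015},  # [0.481 0.072 0.159] 6.6
{"x":-0.015,"z":0.018},  # [0.468 0.07  0.145] 6.6
{"x":-0.013,"z":0.020},  # [0.458 0.069 0.129] 6.6
{"x":-0.010,"z":0.021},  # [0.451 0.068 0.112] 6.6
```

Call:
apply_moves --series '[{"x": 0, "y": 0, "z": 0, "wx": 0, "wy": 0, "wz": 0, "fingers": -1}, {"x": -0.016, "y": 0, "z": -0.017, "wx": 0, "wy": 0, "wz": 0, "fingers": -1}]'

```text
clock: 24.15
tool_pos: [0.6495, 0.0911, 0.163]
eef_rot: [0.998, 0.059, -0.002, 0.001]
contact_force: [-0.6, 0.5, -4.5]
opening: 0.137
```

Call:
apply_moves --series '[{"x": -0.019, "y": 0, "z": -0.014, "wx": 0, "wy": 0, "wz": 0, "fingers": -1}]'

```text
clock: 24.28
tool_pos: [0.6335, 0.0892, 0.1751]
eef_rot: [0.998, 0.059, -0.002, 0.0]
contact_force: [0.3, 0.6, -4.7]
opening: 0.139
```

Call:
apply_moves --series '[{"x": -0.021, "y": 0, "z": -0.011, "wx": 0, "wy": 0, "wz": 0, "fingers": -1}, {"x": -0.022, "y": 0, "z": -0.008, "wx": 0, "wy": 0, "wz": 0, "fingers": -1}, {"x": -0.023, "y": 0, "z": -0.005, "wx": 0, "wy": 0, "wz": 0, "fingers": -1}, {"x": -0.023, "y": 0, "z": -0.001, "wx": 0, "wy": 0, "wz": 0, "fingers": -1}, {"x": -0.023, "y": 0, "z": 0.002, "wx": 0, "wy": 0, "wz": 0, "fingers": -1}]'

```text
clock: 24.9
tool_pos: [0.5304, 0.0773, 0.19]
eef_rot: [0.998, 0.06, -0.011, 0.001]
contact_force: [14.6, 2.3, -48.9]
opening: 0.138
```

```bash
python3 - <<'E'
from h import *
s=get_state();p=np.array(s['tool_pos'])
dx=(p[:2]-[.6623,.0926])@BX; q=np.arctan2(dx/.125+np.sin(.8727),(p[2]-.1498)/.125+np.cos(.8727))+1.2217;print(q)
shot('side','s3')
tray(q,0,7)
E
```

```text
0.9234358101456868
t 24.95 p [0.5274 0.0769 0.1891] F [  6.4   0.8 -33.8] op 0.142
{"x":-0.019,"z":0.008,"wy":0.008,"wz":0.001},  # [0.512 0.075 0.183] 6.6
{"x":-0.018,"z":0.010},  # [0.498 0.073 0.175] 6.6
{"x":-0.017,"z":0.012},  # [0.484 0.072 0.166] 6.6
{"x":-0.015,"z":0.014},  # [0.473 0.071 0.154] 6.6
{"x":-0.013,"z":0.016},  # [0.462 0.069 0.142] 6.6
{"x":-0.011,"z":0.018},  # [0.454 0.068 0.127] 6.6
{"x":-0.008,"z":0.019},  # [0.447 0.068 0.112] 6.6
```

View pics/s3.png

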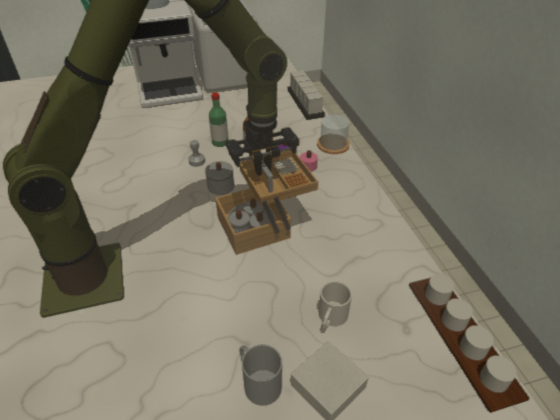

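The side view shows the tray still held by its handle midway over the box, with the three knobs visible below. I'll hold a moment to let the force settle.

Call:
apply_moves --series '[{"x": 0, "y": 0, "z": 0, "wx": 0, "wy": 0.004, "wz": 0, "fingers": -1}]'

```text
clock: 25.08
tool_pos: [0.5262, 0.0768, 0.1881]
eef_rot: [0.998, 0.06, -0.008, 0.001]
contact_force: [2.7, 0.7, -8.5]
opening: 0.14
```

Call:
apply_moves --series '[{"x": 0, "y": 0, "z": 0, "wx": 0, "wy": 0.003, "wz": 0, "fingers": -1}]'

```text
clock: 25.2
tool_pos: [0.5254, 0.0767, 0.1878]
eef_rot: [0.998, 0.06, -0.003, 0.001]
contact_force: [2.1, 1.4, -11.2]
opening: 0.143
```

```bash
python3 - <<'E'
from h import *
s=get_state();p=np.array(s['tool_pos']); print(s['moment'])
dx=(p[:2]-[.6623,.0926])@BX; q=np.arctan2(dx/.125+np.sin(.8727),(p[2]-.1498)/.125+np.cos(.8727))+1.2217;print(q, np.hypot(dx/.125+np.sin(.8727),(p[2]-.1498)/.125+np.cos(.8727))*.125)
tray(q,0,8)
E
```

```text
[-0.04495235 -0.48075277 -0.06740817]
0.87996875481302 0.1255924930980801
t 25.2 p [0.5254 0.0767 0.1878] F [  2.1   1.4 -11.2] op 0.143
{"x":-0.016,"z":0.007,"wy":0.002,"wz":0.001},  # [0.513 0.075 0.182] 6.6
{"x":-0.015,"z":0.008},  # [0.501 0.074 0.176] 6.6
{"x":-0.014,"z":0.010},  # [0.49  0.073 0.168] 6.6
{"x":-0.013,"z":0.011},  # [0.48  0.071 0.159] 6.6
{"x":-0.012,"z":0.013},  # [0.47  0.07  0.149] 6.6
{"x":-0.010,"z":0.014},  # [0.462 0.069 0.137] 6.6
{"x":-0.008,"z":0.015},  # [0.456 0.069 0.125] 6.6
{"x":-0.007,"z":0.016},  # [0.45  0.068 0.113] 6.6
```

Settled: the radius checks at 125.6 mm and q is about 0.88. Lowering in slower steps.

Call:
apply_moves --series '[{"x": -0.015, "y": 0, "z": 0.007, "wx": 0, "wy": 0, "wz": 0, "fingers": -1}, {"x": -0.014, "y": 0, "z": 0.009, "wx": 0, "wy": 0, "wz": 0, "fingers": -1}, {"x": -0.013, "y": 0, "z": 0.01, "wx": 0, "wy": 0, "wz": 0, "fingers": -1}]'

```text
clock: 25.58
tool_pos: [0.4929, 0.073, 0.1701]
eef_rot: [0.998, 0.06, 0.0, 0.0]
contact_force: [2.5, -0.3, -6.9]
opening: 0.14
```

```bash
cat > q.py <<'E'
from h import *
s=get_state();p=np.array(s['tool_pos'])
dx=(p[:2]-[.6623,.0926])@BX; q=np.arctan2(dx/.125+np.sin(.8727),(p[2]-.1498)/.125+np.cos(.8727))+1.2217;print(q, np.hypot(dx/.125+np.sin(.8727),(p[2]-.1498)/.125+np.cos(.8727))*.125)
import sys
tray(q,-.01,int(sys.argv[1]))
E
python3 q.py 5
```

```text
0.5828499972271867 0.12532626417767195
t 25.57 p [0.4929 0.073  0.1701] F [ 2.5 -0.3 -6.9] op 0.14
{"x":-0.014,"z":0.012,"wz":0.001},  # [0.482 0.072 0.161] 6.6
{"x":-0.013,"z":0.013},  # [0.472 0.071 0.15 ] 6.6
{"x":-0.011,"z":0.015},  # [0.463 0.07  0.138] 6.6
{"x":-0.009,"z":0.016},  # [0.456 0.069 0.125] 6.6
{"x":-0.007,"z":0.017},  # [0.45  0.068 0.111] 6.6
```

Call:
apply_moves --series '[{"x": -0.014, "y": 0, "z": 0.012, "wx": 0, "wy": 0, "wz": 0, "fingers": -1}, {"x": -0.013, "y": 0, "z": 0.013, "wx": 0, "wy": 0, "wz": 0, "fingers": -1}, {"x": -0.01, "y": 0, "z": 0.013, "wx": 0, "wy": 0, "wz": 0, "fingers": -1}]'

```text
clock: 25.95
tool_pos: [0.4668, 0.07, 0.143]
eef_rot: [0.998, 0.059, 0.006, -0.001]
contact_force: [0.8, -0.1, -4.7]
opening: 0.138
```

```bash
python3 q.py 4
```

```text
0.28011945660926174 0.12494250418143438
t 25.95 p [0.4668 0.07   0.143 ] F [ 0.8 -0.1 -4.7] op 0.138
{"x":-0.006,"z":0.009,"wy":-0.004,"wz":0.001},  # [0.462 0.069 0.135] 6.6
{"x":-0.006,"z":0.010},  # [0.457 0.069 0.128] 6.6
{"x":-0.005,"z":0.010},  # [0.453 0.068 0.119] 6.6
{"x":-0.004,"z":0.011},  # [0.45  0.068 0.111] 6.6
```

Call:
apply_moves --series '[{"x": -0.006, "y": 0, "z": 0.009, "wx": 0, "wy": -0.003, "wz": 0, "fingers": -1}, {"x": -0.006, "y": 0, "z": 0.01, "wx": 0, "wy": 0, "wz": 0, "fingers": -1}, {"x": -0.004, "y": 0, "z": 0.008, "wx": 0, "wy": 0, "wz": 0, "fingers": -1}]'

```text
clock: 26.32
tool_pos: [0.4547, 0.0686, 0.1224]
eef_rot: [0.998, 0.059, 0.003, -0.0]
contact_force: [1.4, -0.4, -3.7]
opening: 0.14
```

```bash
python3 q.py 2
```

```text
0.08820733790742752 0.1249510083481229
t 26.32 p [0.4547 0.0686 0.1224] F [ 1.4 -0.4 -3.7] op 0.14
{"x":-0.003,"z":0.007,"wy":-0.002,"wz":0.001},  # [0.452 0.068 0.117] 6.6
{"x":-0.003,"z":0.007},  # [0.45  0.068 0.111] 6.6
```

Call:
apply_moves --series '[{"x": -0.003, "y": 0, "z": 0.005, "wx": 0, "wy": -0.001, "wz": 0, "fingers": -1}]'

```text
clock: 26.45
tool_pos: [0.4528, 0.0684, 0.1181]
eef_rot: [0.998, 0.059, 0.002, -0.0]
contact_force: [2.1, -0.4, -3.5]
opening: 0.141
```

Call:
apply_moves --series '[{"x": -0.002, "y": 0, "z": 0.004, "wx": 0, "wy": 0, "wz": 0, "fingers": -1}]'

```text
clock: 26.58
tool_pos: [0.4515, 0.0682, 0.1147]
eef_rot: [0.998, 0.059, 0.002, -0.0]
contact_force: [0.2, 1.4, -3.3]
opening: 0.137
```

Call:
apply_moves --series '[{"x": -0.001, "y": 0, "z": 0.003, "wx": 0, "wy": 0, "wz": 0, "fingers": -1}]'

```text
clock: 26.7
tool_pos: [0.4506, 0.0682, 0.1122]
eef_rot: [0.998, 0.059, 0.002, -0.0]
contact_force: [-0.8, -0.1, 8.7]
opening: 0.14
```

It is on the closed stop: the force reversed to +8.7 N and x matches the first grasp. Releasing, rising and checking.

Call:
apply_moves --series '[{"x": 0, "y": 0, "z": 0, "wx": 0, "wy": 0, "wz": 0, "fingers": -0.2}, {"x": 0, "y": 0, "z": 0, "wx": 0, "wy": 0, "wz": 0, "fingers": -0.2}, {"x": 0, "y": 0, "z": 0, "wx": 0, "wy": 0, "wz": 0, "fingers": -0.2}, {"x": 0, "y": 0, "z": -0.03, "wx": 0, "wy": 0, "wz": 0, "fingers": -0.2}, {"x": 0, "y": 0, "z": -0.06, "wx": 0, "wy": 0, "wz": 0, "fingers": -0.2}, {"x": -0.03, "y": -0.05, "z": -0.06, "wx": 0, "wy": 0, "wz": 0, "fingers": -0.2}, {"x": -0.03, "y": -0.06, "z": -0.03, "wx": 0, "wy": 0, "wz": 0, "fingers": -0.2}, {"x": 0, "y": 0, "z": 0, "wx": 0, "wy": 0, "wz": 0, "fingers": -0.2}]'

```text
clock: 27.7
tool_pos: [0.3931, 0.1497, 0.2578]
eef_rot: [0.998, 0.058, 0.003, -0.002]
contact_force: [-0.6, -0.5, -0.3]
opening: 0.398
```

```bash
python3 - <<'E'
from h import *
shot('top','t9'); s=get_state(); print(s['clock'],s['tool_pos'],s['contact_force'])
for f in('t0','t9'):
    w=cloud(f); r=w[200:285,215:305].reshape(-1,3)
    h=r[(r[:,2]>.125)&(r[:,2]<.16)&(np.hypot(r[:,0]-.453,r[:,1]-.055)<.06)]; print(f,len(h),cv2.minAreaRect((h[:,:2]*1000).astype(np.float32)),h[:,2].mean())
a,b=np.load('pics/t0.npz')['d'],np.load('pics/t9.npz')['d']
print([(v,u,round(float(a[v,u]-b[v,u]),3)) for v,u in((194,184),(261,184),(207,116),(240,90),(198,386),(275,440),(225,445),(281,130))])
E
```

```text
27.75 [0.3939141  0.14748368 0.25710609] [ 0.13850134 -0.88741086  0.06944945]
t0 193 ((453.2585144042969, 54.905189514160156), (14.0956392288208, 94.79084777832031), 6.687926292419434) 0.14262557428904474
t9 193 ((453.17315673828125, 54.970985412597656), (14.005788803100586, 94.8934097290039), 6.711048126220703) 0.14326472217819589
[(194, 184, -0.072), (261, 184, 0.007), (207, 116, -0.001), (240, 90, 0.001), (198, 386, 0.005), (275, 440, 0.005), (225, 445, -0.005), (281, 130, -0.0)]
```

View pics/t9.png

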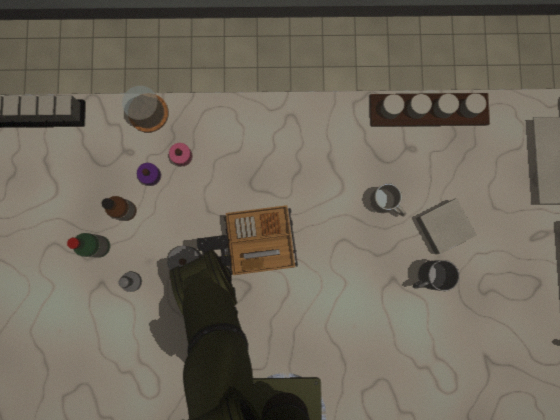

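The handle is back within 0.1 mm sideways and 0.6 mm in height of its starting position, so the tray is closed. The bystanders are in their places and the arm is clear. Handing in.

```bash
python3 -c "from plant import *; print(finish_job())"
```

```text
the job is handed in; nothing more can be done
None
```

I packed both loose tins in beside the third, closed the tray, and handed the job in at about 28 s of the 72 s; no verdict came back.

**What I did:**
- I swung the tray to its open stop.
- I slid the loose tin to the wall of the round tin and set the other two in by their knobs, with the three 120° apart.
- I lowered the tray by its handle onto its closed stop, let go and backed off.

**Last checks:**
- **Tins:** before closing, all three stood level, with slopes under 0.01 and body tops at about 51 mm (52 mm expected). They were 29–44 mm from the box's centre, inside the 55 mm limit. I could not see them again once the tray was closed.
- **Tray:** the handle is back within 0.1 mm sideways and 0.6 mm in height of where it started.
- **Bystanders:** none looks moved in the last top picture, though the arm partly hides the canister.

**What was off:**
- Setting the last tin down peaked at about 41 N at the wrist.
- The tray pulled with about 50 N midway through closing. I paused there until it settled, then lowered more slowly. Both peaks are well under the 120 N wrist limit.
- The wrist camera read 2–3 mm off the arm's own position, which I allowed for when placing the tins.

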